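# Row up the press-brake dies on the shelf and lock it

## Robot

A 6-joint arm with a two-finger parallel gripper is mounted at the origin on the work surface. World frame = base frame: x ahead of the robot, y to its left, z up, the work surface at z = 0. Lengths are in m, angles in rad, forces in N, time in s.
With the tool pointing down it reaches from about 0.375 to 0.9 m from the base axis. Payload 3.1 kg.
Tool frame: the origin (TCP) lies at the very end of the fingers, on their centre line; the grasp point (between the pads) lies 19 mm behind it; x points along the fingers, y is the direction in which the jaws open and shut, and the axes are right-handed (so a half turn about x gives the same grasp; the last joint's range is limited). The gripper opens to 85 mm and grips with 20 to 120 N. Pads are 22 mm wide; open, the fingers measure 114 mm over their backs; the gripper's body (76 mm by 85 mm) begins 54 mm behind the grasp point. The pads swing forward as they close: fully open they stand 13 mm farther back than shut.
Start: joints at [-1.345, 0.527, 1.433, -0, 1.181, -0.178], TCP at [0.246, -0.575, 0.231] pointing down, gripper open.
Joint ranges: [-3.08, 3.08], [-0.75, 2.2], [0.22, 2.44], [-1.43, 4.57], [0, 2.65], [-2.85, 2.85]. Speed limits (rad/s): [2.79, 2.79, 3.14, 3.14, 3.14, 3.14].

## Interface

Orientations are given as a unit quaternion [x, y, z, w].
In Python, from station import manip gives the robot as it stands.
- The arm moves only by the shell command python3 -m jog 'ROWS' [FORCE]. ROWS is a JSON object of lists of equal length, an entry for each row: "linear": the shift along the tool's x, y, z in cm, a list of three; "twist": the turn about the tool's x in rad; "claw": the opening, from -1 (shut) to 1 (fully open). A call has 1 to 20 rows; each row is the pose to reach, as a shift and turn from the pose commanded when the call began, along the tool's axes at that moment; what a row does not reach only later rows make up. A row lasts 1/12 s, in which the tool goes at most 41.7 mm and 7.16 degrees, less where a joint would pass 70% of its speed; a pose out of reach is approached as far as the arm can. A call with a gripper value outside its range is refused whole. The fingers move at their own pace and stop on an object; FORCE is the grip in N (left out, the last holds). Time passes only in rows, so rows that repeat a pose let the fingers close. It gives the time, the measured TCP pose, the force and the opening at its end, in the units of the state.
- manip.sense(): the state, without advancing time (a new reading comes with each control period).
- manip.snapshot(name): name is "scene" or "top" or "wrist"; returns a dict with "pixels" (420x560x3 uint8, red, green, blue), "camera_matrix" (3x3 intrinsics, pixels), "R" (3x3) and "t" (3): a world point X has camera coordinates R X + t. Camera axes: x right, y down, z forward; pixel columns grow to the right and rows downward; lengths in m; the calibration is good to about 2 mm. A picture is of the moment at which its call begins. There is no depth.
- manip.sign_off(): hands the job in, once; it reports no verdict.
The state is a dict: "t": time; "q": joint angles; "qd": joint speeds; "tau": joint torques, N m; "tcp_pos": TCP position; "tool_rot": TCP orientation; "force": force on the tool from outside, world axes, zero at the start; "ft_torque": the same for the moment, N m; "finger_gap": opening from 0.0 (shut) to 1.0 (fully open).
Only numpy, scipy, OpenCV 4.12 (cv2) and the standard library are available. Lean on these libraries where they do the work, as an engineer would, in place of code of your own. Each camera call takes 0.05 s, during which the arm holds its last target.

## Task

Take the two V-dies out of the tool tray and stand them on the die shelf beside the tall die that is already there, in one neat side-by-side row: nearly touching, ends in line, going down in height towards the knob. Then lock the shelf: turn the knob until its pointer is at the raised mark, and only then pull the knob straight up, fully out. Do not shift the tall die, and leave all other things where they lie.

Things in the scene. Friction and masses are not known exactly. Their poses are not given: they have to be found in the camera images.
- shelf: Fixed low grey die shelf, a solid board 150 (x) x 330 (y) x 25 mm high. Origin: centre of its underside, on the work surface; its top is at z = 25 mm. Dark end stop 110 x 12 x 50 mm high on the board at y = +159 mm. Round dark knob housing, diameter 120, 45 mm high on the board, centred at x = 0, y = -105 mm (its top at z = 70 mm). The board between y = -45 and +153 mm is for the row, which runs along the shelf's y. The shelf's place and yaw vary.
- die_a: Tall steel V-die already standing on the shelf near the end stop: 62 (x) x 36 (y) x 70 mm high, 0.95 kg, loose. Origin: centre of its underside. A V groove 24 mm wide at the top and 14 mm deep runs along its x in the top. Its axes are nearly parallel to those of the shelf (within 3 degrees); the row grows from it towards the shelf's -y (the knob).
- die_b: Middle steel V-die, loose: same shape, 62 (x) x 36 (y) x 55 mm high, about 0.75 kg. Origin: centre of its underside. Starts upright in the tool tray at any of four spots, yaw varies. It goes next to the tall die; either way round is the same. Held by its two 62 mm-apart end faces it can be set beside a neighbour with no finger between them.
- die_c: Low steel V-die, loose: same shape, 62 (x) x 36 (y) x 40 mm high, about 0.55 kg. Origin: centre of its underside. Starts upright in the tool tray at any of four spots, yaw varies. It goes last in the row, beside the middle die on the side of the knob; either way round is the same.
- tray: Fixed turquoise enamel tool tray, 300 (x) x 340 (y) mm, walls 4 mm thick and 25 mm high, floor 4 mm thick. Origin: centre of its underside.
- mark_ring: Thin aluminium disc (diameter 116 mm, 2 mm thick) round the knob on top of the housing, fixed. Origin: on the knob's axis, at the disc's underside (70 mm above the work surface). The raised mark on it is a dark steel block 16 (x) x 12 (y) x 6 mm high with a thin bright line along it, centred 50 mm from the axis along the disc's own +x. Its yaw varies. The knob is at the mark when its pointer aims along this +x.
- knob_pointer (a point): Point of the knob's nose, at its upper edge, 45 mm from the knob's axis; the black knob is an upright bar grip 22 mm thick, 45 mm high, running from 30 mm behind the axis to this pointed nose, with an aluminium line on top from the axis to the nose. The point's x axis points from the axis to the nose, z up.
- knob_grip (a point): Point on the knob's vertical axis in the middle of the bar grip, 28 mm above the bar's lower edge (106 mm above the work surface with the knob pushed in) and 17 mm below its top; x axis along the bar to the nose, z up. The bar is pinched across its 22 mm thickness (along this y). It moves up with the knob.
- selector_turn (a joint): Angle of the knob about its vertical axis in the shelf frame, rad, positive counter-clockwise seen from above, 0 with the pointer along the shelf's +x; stops at -2.5 and +1.0. Starts between -2.0 and -1.05; the mark lies 0.4 to 2.5 rad counter-clockwise of it. Friction 0.06 N m; stays where it is left.
- selector_pull (a joint): How far the knob is pulled up, m: 0 pushed in (start), 0.022 fully out (locked). About 5 N of friction plus 1.5 N weight; stays where it is left.
- spacer_1: Bystander: plain aluminium spacer bar 30 (x) x 105 (y) x 18 mm high, lying in the tray at one of the four spots. Origin: centre of its underside.
- spacer_2: Bystander: like spacer_1.
- punch: Bystander: steel acute punch, 150 mm long (y), 31 mm wide, 22 mm high, lying in the tray along its near wall. Origin: underside, near its middle.
- mallet: Bystander: mallet with black rubber head 85 x 52 x 52 mm and wooden handle, 206 mm long along its y, on the plate behind the shelf (beyond it from the robot). Origin: underside, near its middle.
- oil_bottle: Bystander: white oil bottle, diameter 60, 160 mm tall, standing behind the gap between tray and shelf. Origin: centre of its underside.
- wrench: Bystander: steel wrench 170 mm long (x), lying in front of the shelf. Origin: underside, near its middle.
Mind the look-alikes: they are no part of the job. What is shaped like the die_b but pink is not meant. What is shaped like the die_c but red is not meant.

How it is judged:
By the outcome, as a careful person would: the job done as asked, in the order asked, and still so for the second after the job is handed in, with the robot touching nothing.
It also fails if it takes over 72 s, if anything falls off the work surface, if the arm or the gripper's body presses on something with over 40 N, if the wrist force passes 120 N, or if a joint passes its speed limit or range.

## Working session

There is one attempt and no reset: what is moved stays moved. The work goes in short steps, Python scripts to look and compute and a shell command to move; the robot and the scene stay as the last step left them, time stands still between calls to the robot, and variables do not carry over. Pictures are saved under pics/ and viewed, and the job is handed in when it is done.

```bash
ls; mkdir -p pics; python3 - <<'E'
from station import manip
import cv2,numpy as np
print(manip.sense())
for n in ["scene","top","wrist"]:
    s=manip.snapshot(n); cv2.imwrite(f"pics/{n}0.png",s["pixels"][:,:,::-1]); 
    np.savez(f"pics/{n}0.npz",**s)
    print(n,s["camera_matrix"].round(1).tolist(),s["R"].round(3).tolist(),s["t"].round(3).tolist())
E
```

```text
pics
{'t': 0.0, 'q': array([-1.34546971e+00,  5.28477121e-01,  1.43391147e+00,  1.14844174e-05,
        1.18141993e+00, -1.78521643e-01]), 'qd': array([-9.35775097e-05,  2.02136854e-04, -3.90185863e-04,  7.36211387e-04,
        2.42705200e-04, -6.01368476e-05]), 'tau': array([ 1.14397491e-03, -4.42340362e+01, -1.78024757e+01, -2.37701415e-04,
        8.57245177e-03, -1.21282866e-05]), 'tcp_pos': array([ 0.24545253, -0.57399478,  0.23032399]), 'tool_rot': array([-0.69272544, -0.14259531,  0.6927546 , -0.14102872]), 'force': array([ 0.55953208, -0.13538113, -0.68884827]), 'ft_torque': array([ 0.00239422, -0.01244294, -0.06378724]), 'finger_gap': 0.9989782942763088}
scene [[426.1, 0.0, 280.6], [0.0, 426.1, 208.8], [0.0, 0.0, 1.0]] [[-0.252, 0.968, -0.0], [0.705, 0.184, -0.685], [-0.663, -0.173, -0.728]] [0.169, -0.285, 1.595]
top [[528.3, 0.0, 273.1], [0.0, 528.3, 207.8], [0.0, 0.0, 1.0]] [[0.029, -1.0, 0.01], [-0.989, -0.03, -0.145], [0.145, -0.005, -0.989]] [-0.08, 0.506, 1.626]
wrist [[317.0, 0.0, 278.8], [0.0, 317.0, 211.7], [0.0, 0.0, 1.0]] [[0.393, -0.92, -0.001], [-0.873, -0.373, 0.314], [-0.29, -0.122, -0.949]] [-0.625, -0.04, 0.381]
```

View pics/scene0.png

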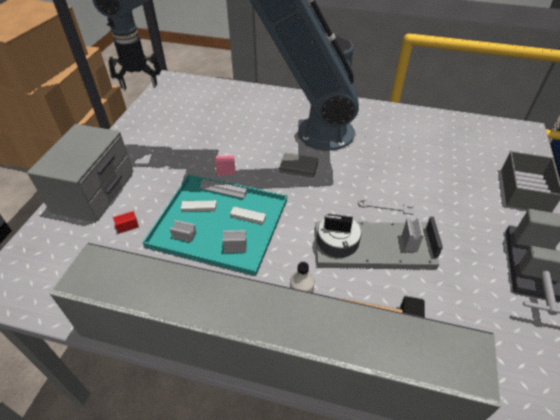

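View pics/top0.png

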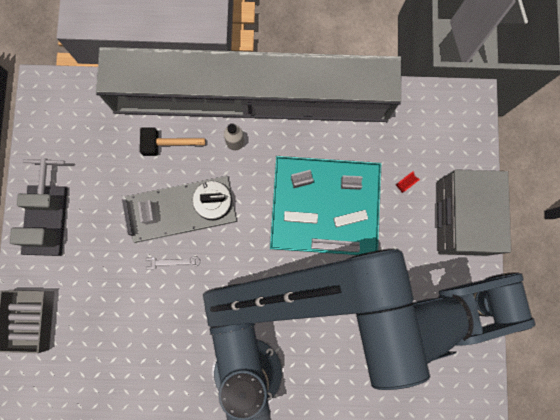

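View pics/wrist0.png

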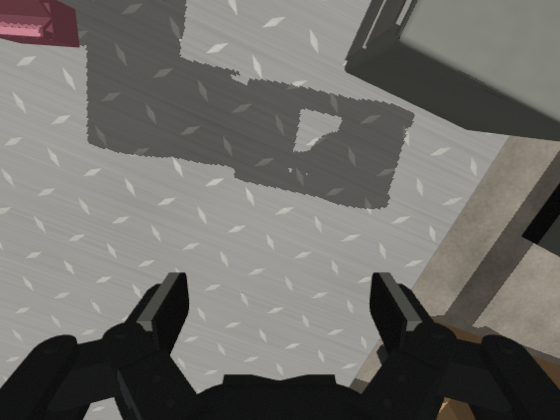

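```bash
cat > h.py <<'E'
import numpy as np,cv2
from scipy.spatial.transform import Rotation as Ro
def snap(n,tag):
    from station import manip
    s=manip.snapshot(n); cv2.imwrite(f"pics/{n}{tag}.png",s["pixels"][:,:,::-1]); np.savez(f"pics/{n}{tag}.npz",**s); return s
def load(n): return dict(np.load(f"pics/{n}.npz"))
def plane(s,uv,z):
    uv=np.atleast_2d(np.asarray(uv,float)); K,R,t=s["camera_matrix"],s["R"],s["t"]
    d=(np.linalg.inv(K)@np.c_[uv,np.ones(len(uv))].T).T@R
    c=-R.T@t
    return c+d*((z-c[2])/d[:,2])[:,None]
def proj(s,X):
    X=np.atleast_2d(X); p=(s["R"]@X.T).T+s["t"]; p=(s["camera_matrix"]@p.T).T; return p[:,:2]/p[:,2:]
def crop(s,u0,v0,u1,v1,f,name):
    im=s["pixels"][v0:v1,u0:u1,::-1]; im=cv2.resize(im,None,fx=f,fy=f,interpolation=cv2.INTER_CUBIC); cv2.imwrite(f"pics/{name}.png",im)
def yaw(q):
    # world yaw of the tool y axis
    y=Ro.from_quat(q).as_matrix()[:,1]; return np.arctan2(y[1],y[0])
def go(x,y,z,jaw=None):
    """relative move to target TCP with jaw axis at world yaw jaw (mod pi, nearest)"""
    from station import manip
    s=manip.sense(); R=Ro.from_quat(s["tool_rot"]).as_matrix()
    d=R.T@(np.array([x,y,z])-s["tcp_pos"])*100
    tw=0
    if jaw is not None:
        dy=jaw-yaw(s["tool_rot"]); dy=(dy+np.pi/2)%np.pi-np.pi/2; tw=-dy
    print("t %.2f tcp %s yaw %.4f gap %.3f F %s q6 %.2f"%(s["t"],s["tcp_pos"].round(4),yaw(s["tool_rot"]),s["finger_gap"],s["force"].round(1),s["q"][5]))
    print("linear",d.round(2),"twist %.4f (alt %.4f)"%(tw,tw-np.sign(tw)*np.pi), "R x,y,z",R.round(3).tolist())
E
python3 - <<'E'
from h import *
s=load("top0"); crop(s,260,145,430,260,4.7,"c1"); crop(s,110,165,250,275,5.5,"c2")
s2=load("scene0"); crop(s2,100,140,300,280,4,"c3")
for n,uv,z in [("d1",(302,179),.05),("d2",(352,182),.05),("knob",(214,198),.115),("dieA",(148,210),.095)]:
    print(n,plane(s,uv,z).round(3))
E
```

```text
d1 [[ 0.6   -0.153  0.05 ]]
d2 [[ 0.596 -0.31   0.05 ]]
knob [[0.521 0.114 0.115]]
dieA [[0.481 0.314 0.095]]
```

View pics/c1.png

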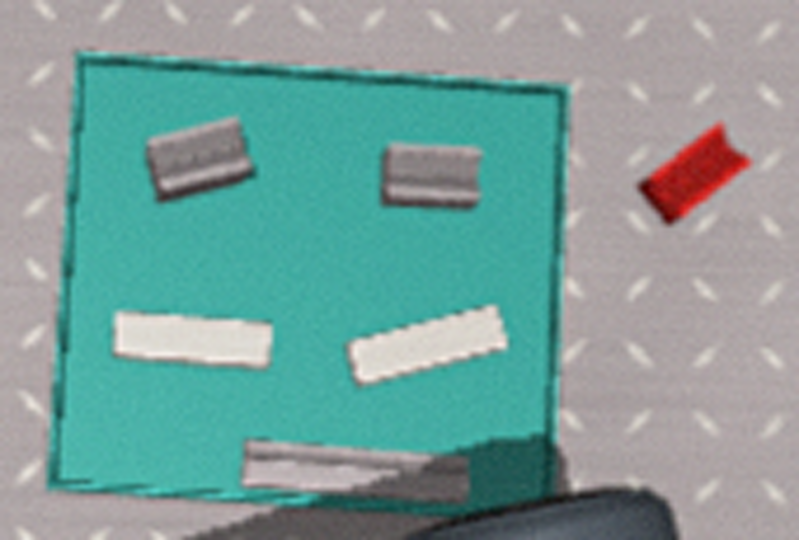

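View pics/c2.png

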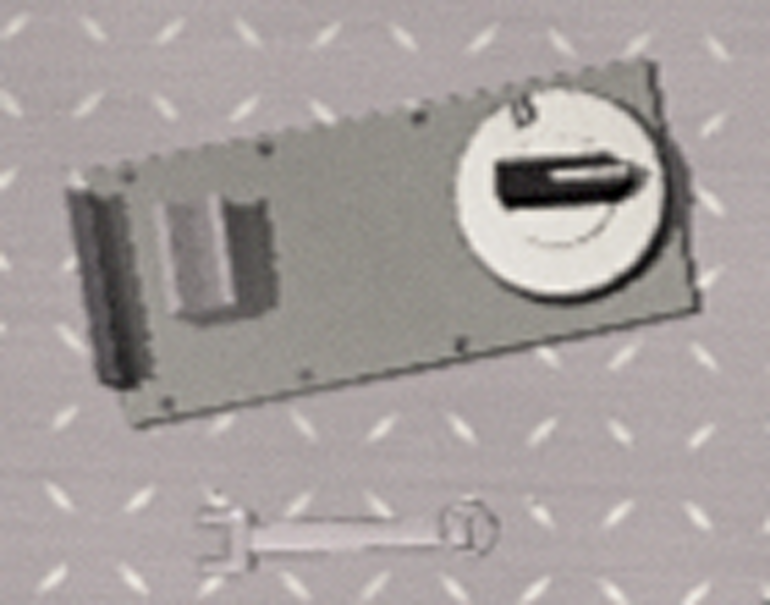

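View pics/c3.png

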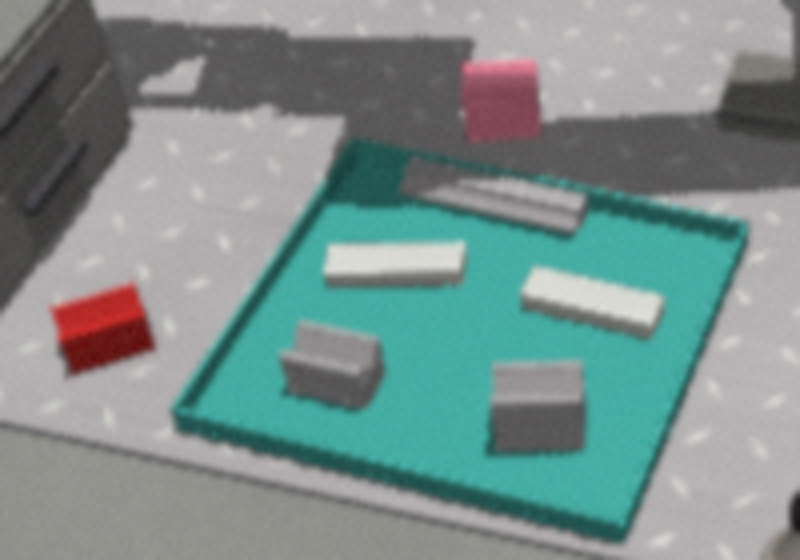

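```bash
python3 - <<'E'
from h import *
from station import manip
w=load("wrist0"); c=-w["R"].T@w["t"]; s=manip.sense(); R=Ro.from_quat(s["tool_rot"]).as_matrix()
print("cam in tool",R.T@(c-s["tcp_pos"]),"cam axis in tool",(w["R"]@R)[2])
go(.52,-.22,.25,0.0)
go(.52,-.22,.25,np.pi/2)
E
```

```text
cam in tool [-0.14273278  0.00105334 -0.08156776] cam axis in tool [9.49183722e-01 3.79367577e-04 3.14722286e-01]
t 0.15 tcp [ 0.2455 -0.5742  0.2305] yaw -1.1670 gap 0.999 F [-0.  -0.5  0.2] q6 -0.18
linear [ -1.9  -21.78 -39.16] twist -1.1670 (alt 1.9746) R x,y,z [[-0.0, 0.393, -0.92], [0.002, -0.92, -0.393], [-1.0, -0.002, -0.0]]
t 0.15 tcp [ 0.2455 -0.5742  0.2305] yaw -1.1670 gap 0.999 F [-0.  -0.5  0.2] q6 -0.18
linear [ -1.9  -21.78 -39.16] twist 0.4038 (alt -2.7378) R x,y,z [[-0.0, 0.393, -0.92], [0.002, -0.92, -0.393], [-1.0, -0.002, -0.0]]
```

```bash
python3 -m jog '{"linear":[[-4,-3,-5],[-6,-6,-10],[-7,-9,-15],[-7,-12,-20],[-7,-14,-25],[-7,-17,-30],[-7,-19,-34],[-7,-21,-38],[-7,-21.8,-39.2],[-7,-21.8,-39.2],[-7,-21.8,-39.2],[-7,-21.8,-39.2]],"twist":[0.05,0.1,0.15,0.2,0.25,0.3,0.35,0.4,0.404,0.404,0.404,0.404],"claw":[1,1,1,1,1,1,1,1,1,1,1,1]}' 60
python3 - <<'E'
from h import *
s=snap("wrist",1); snap("top",1); snap("scene",1); crop(s,0,0,560,420,1.4,"w1")
go(.52,-.22,.3,np.pi/2)
E
```

```text
t: 1.15
tcp_pos: [0.5236, -0.2144, 0.3013]
tool_rot: [0.708, 0.003, -0.706, 0.001]
force: [0.1, -1.6, 0.1]
finger_gap: 0.999
t 1.30 tcp [ 0.5203 -0.2198  0.301 ] yaw -1.5690 gap 0.995 F [ 0.  -0.4 -0. ] q6 0.97
linear [0.1  0.02 0.03] twist 0.0017 (alt -3.1398) R x,y,z [[-0.001, 0.002, -1.0], [-0.0, -1.0, -0.002], [-1.0, 0.0, 0.001]]
```

View pics/w1.png

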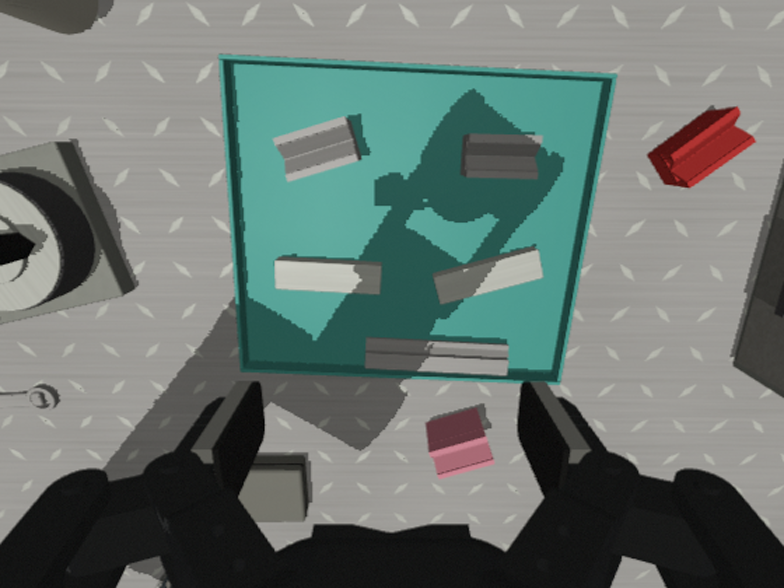

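```bash
python3 - <<'E'
from h import *
s=load("wrist1"); crop(s,185,70,275,140,8,"c4"); crop(s,315,80,405,145,8,"c5")
t=load("top1"); crop(t,280,160,380,200,8,"c6")
t=load("scene1"); crop(t,160,215,260,260,8,"c7")
E
```

```text
(no output)
```

View pics/c4.png

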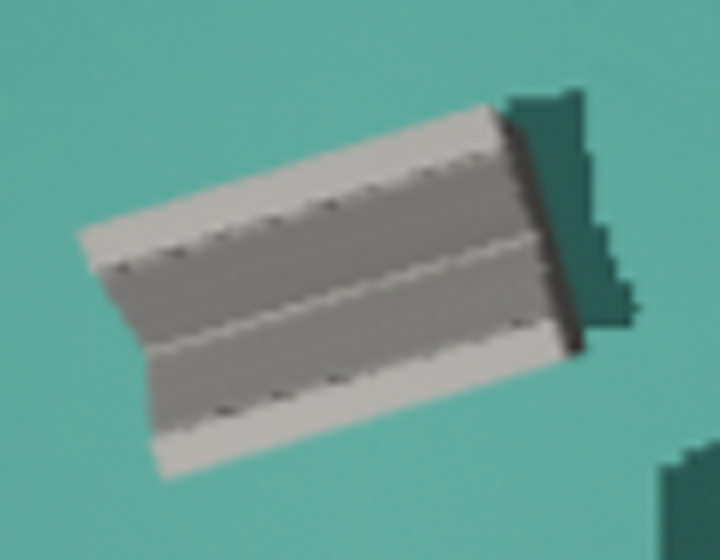

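View pics/c5.png

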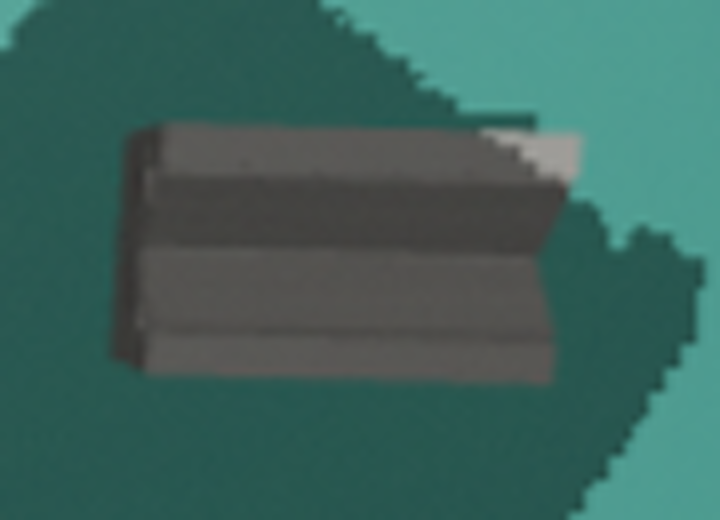

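View pics/c7.png

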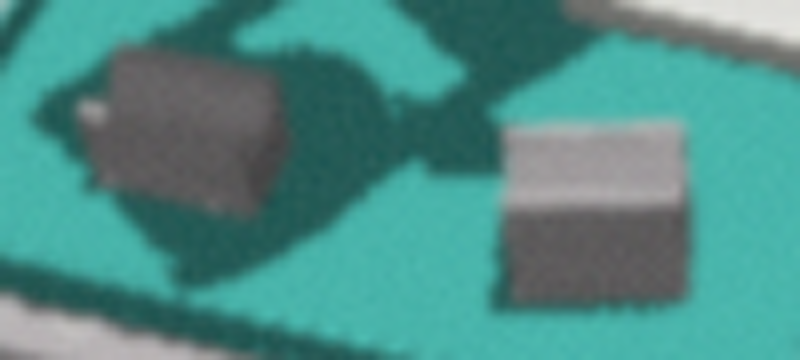

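```bash
python3 - <<'E'
from h import *
s=load("wrist1"); t=load("scene1")
B=np.array([(78,233),(492,105),(564,357),(163,480)])/8+[185,70]
C=np.array([(158,123),(582,135),(553,385),(143,375)])/8+[315,80]
for n,P in (("B",B),("C",C)):
  for z in (.044,.059):
    X=plane(s,P-0.5+1/16,z); e=np.linalg.norm(X-np.roll(X,-1,0),axis=1)
    d=X[1]-X[0]+X[2]-X[3]; print(n,z,(e*1000).round(1),X.mean(0).round(4),"yaw long %.4f"%np.arctan2(d[1],d[0]), "scene px", (proj(t,X)[0:2]).round(1).tolist(), "crop7",((proj(t,X)-[160,215])*8).round(0).tolist())
E
```

```text
B 0.044 [64.7 36.6 64.5 37.1] [ 0.6059 -0.1495  0.044 ] yaw long -1.2847 scene px [[245.9, 244.1], [222.4, 244.6]] crop7 [[687.0, 233.0], [499.0, 237.0], [507.0, 155.0], [690.0, 150.0]]
B 0.059 [62.3 35.3 62.  35.7] [ 0.6059 -0.152   0.059 ] yaw long -1.2847 scene px [[244.3, 240.3], [221.4, 240.8]] crop7 [[674.0, 202.0], [491.0, 206.0], [499.0, 127.0], [677.0, 123.0]]
C 0.044 [63.  35.9 62.7 36.1] [ 0.6011 -0.3111  0.044 ] yaw long -1.5899 scene px [[189.0, 233.8], [168.6, 229.1]] crop7 [[232.0, 150.0], [69.0, 113.0], [112.0, 40.0], [272.0, 75.0]]
C 0.059 [60.6 34.6 60.3 34.8] [ 0.6012 -0.3075  0.059 ] yaw long -1.5899 scene px [[189.0, 230.3], [169.2, 225.9]] crop7 [[232.0, 123.0], [74.0, 87.0], [115.0, 17.0], [271.0, 51.0]]
```

```bash
python3 - <<'E'
from h import *
go(.606,-.152,.008,-1.285)
E
```

```text
t 1.30 tcp [ 0.5203 -0.2198  0.301 ] yaw -1.5690 gap 0.995 F [ 0.  -0.4 -0. ] q6 0.97
linear [29.29 -6.77 -8.61] twist -0.2840 (alt 2.8575) R x,y,z [[-0.001, 0.002, -1.0], [-0.0, -1.0, -0.002], [-1.0, 0.0, 0.001]]
```

```bash
python3 -m jog '{"linear":[[3,-1.5,-2],[6,-3,-4],[9,-5,-6],[13,-6.8,-8.6],[17,-6.8,-8.6],[18,-6.8,-8.6],[18,-6.8,-8.6],[18,-6.8,-8.6]],"twist":[-0.1,-0.2,-0.284,-0.284,-0.284,-0.284,-0.284,-0.284],"claw":[1,1,1,1,1,1,1,1]}'
python3 - <<'E'
from h import *
s=snap("wrist",2); crop(s,0,0,560,420,1.4,"w2")
go(.606,-.152,.008,-1.285)
E
```

```text
t: 1.97
tcp_pos: [0.6052, -0.1538, 0.1203]
tool_rot: [-0.699, -0.1, 0.701, -0.099]
force: [-0.9, 0.4, -0.4]
finger_gap: 0.996
t 2.02 tcp [ 0.6064 -0.1542  0.122 ] yaw -1.2892 gap 1.000 F [1.1 0.6 0.2] q6 0.86
linear [ 1.14e+01 -2.40e-01 -1.00e-02] twist -0.0042 (alt 3.1374) R x,y,z [[0.001, 0.278, -0.961], [-0.001, -0.961, -0.278], [-1.0, 0.001, -0.001]]
```

View pics/w2.png

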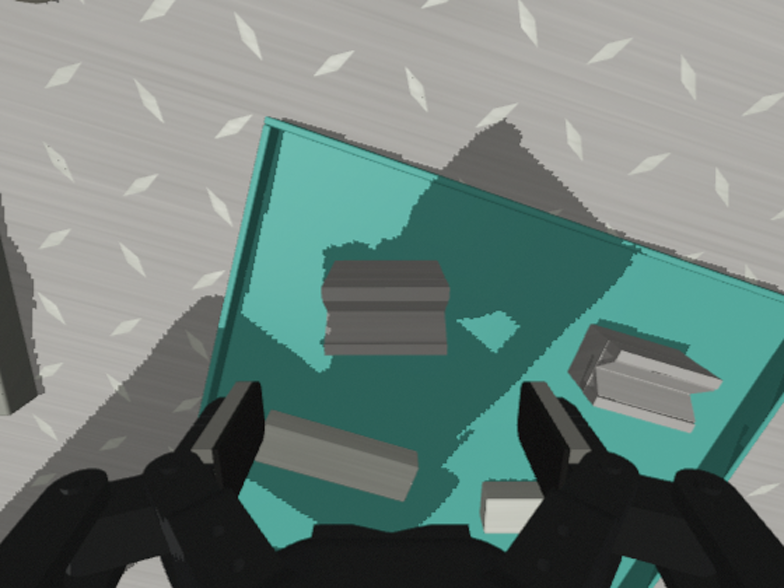

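```bash
python3 - <<'E'
from h import *
s=load("wrist2"); crop(s,210,170,340,270,6,"c8")
P=np.array([(323,288),(450,288),(447,355),(326,356)])/1.4
X=plane(s,P,.059); print(X.mean(0), np.linalg.norm(X-np.roll(X,-1,0),axis=1))
E
```

```text
[ 0.60520379 -0.15290275  0.059     ] [0.06113909 0.03557395 0.06135323 0.03614321]
```

View pics/c8.png

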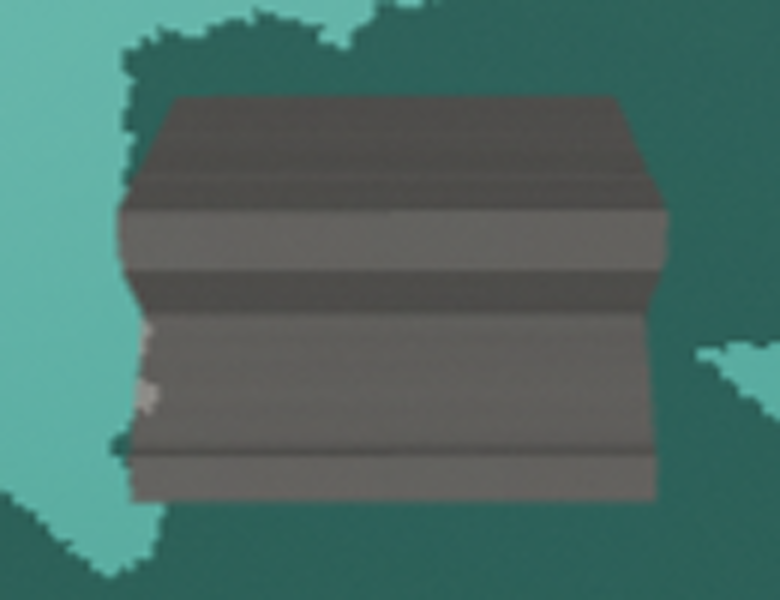

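```bash
python3 -m jog '{"linear":[[3,-0.2,0],[6,-0.2,0],[9,-0.2,0],[10.5,-0.2,0],[11.3,-0.2,0],[11.3,-0.2,0],[11.3,-0.2,0],[11.3,-0.2,0],[11.3,-0.2,0],[11.3,-0.2,0],[11.3,-0.2,0],[11.3,-0.2,0],[11.3,-0.2,0]],"twist":[0,0,0,0,0,0,0,0,0,0,0,0,0],"claw":[1,1,1,1,1,0.3,0.2,0.2,0.2,0.2,0.2,0.2,0.2]}' 60
python3 - <<'E'
from h import *
go(.606,-.152,.008,-1.285)
E
```

```text
t: 3.1
tcp_pos: [0.6074, -0.1512, 0.0107]
tool_rot: [0.701, 0.099, -0.699, 0.101]
force: [-0.8, -0.8, 7.1]
finger_gap: 0.715
t 3.10 tcp [ 0.6074 -0.1512  0.0107] yaw -1.2872 gap 0.715 F [-0.8 -0.8  7.1] q6 0.87
linear [0.27 0.03 0.16] twist -0.0022 (alt 3.1394) R x,y,z [[0.004, 0.28, -0.96], [-0.002, -0.96, -0.28], [-1.0, 0.003, -0.003]]
```

```bash
python3 - <<'E'
from h import *
s=load("top0")
P=np.array([(137,427),(698,308),(653,62)])/5.5+[110,165]
X=plane(s,P,.025); print(X.round(4)); d=X[0]-X[1]; print(np.linalg.norm(d),np.linalg.norm(X[2]-X[1]),"yaw",np.arctan2(-d[0],d[1]))
c=(X[0]+X[2])/2; print("centre",c)
A=np.array([(160,203),(218,195),(238,305),(175,315)])/5.5+[110,165]
Y=plane(s,A,.095); print("A",Y.round(4),Y.mean(0),np.linalg.norm(Y-np.roll(Y,-1,0),axis=1))
k=plane(s,np.array([(562,192)])/5.5+[110,165],.072); print("disc",k)
th=np.arctan2(-d[0],d[1]);R=np.array([[np.cos(th),-np.sin(th)],[np.sin(th),np.cos(th)]])
print("knob pred",c[:2]+R@[0,-.105], "A shelf",R.T@(Y.mean(0)-c)[:2])
go(.5,.12,.25,th)
E
```

```text
[[0.386  0.3651 0.025 ]
 [0.464  0.0486 0.025 ]
 [0.607  0.0804 0.025 ]]
0.32594189224777315 0.1465321399750073 yaw 0.24147644693613027
centre [0.49654044 0.22272381 0.025     ]
A [[0.5049 0.343  0.095 ]
 [0.5103 0.3113 0.095 ]
 [0.4496 0.2965 0.095 ]
 [0.443  0.3307 0.095 ]] [0.47696236 0.32037011 0.095     ] [0.03209505 0.0625113  0.03475578 0.06306521]
disc [[0.52151508 0.12438806 0.072     ]]
knob pred [0.52164977 0.12077028] A shelf [0.00434075 0.09949502]
t 3.10 tcp [ 0.6074 -0.1512  0.0107] yaw -1.2872 gap 0.715 F [-0.8 -0.8  7.1] q6 0.87
linear [-24.02 -28.98   2.65] twist -1.5286 (alt 1.6130) R x,y,z [[0.004, 0.28, -0.96], [-0.002, -0.96, -0.28], [-1.0, 0.003, -0.003]]
```

```bash
python3 - <<'E'
from h import *
go(.5,.22,.2,.2415)
E
python3 -m jog '{"linear":[[-2,0,0],[-5,0,0],[-9,0,0],[-13,0,0],[-17,-2,0.5],[-20,-5,0.7],[-22,-8,1],[-22,-11,1]],"twist":[0,0,0,0,-0.1,-0.2,-0.3,-0.4],"claw":[0.2,0.2,0.2,0.2,0.2,0.2,0.2,0.2]}'
python3 - <<'E'
from h import *
s=snap("scene",3); crop(s,180,160,320,265,5.7,"c9")
go(.5,.22,.2,.2415)
E
```

```text
t 3.10 tcp [ 0.6074 -0.1512  0.0107] yaw -1.2872 gap 0.715 F [-0.8 -0.8  7.1] q6 0.87
linear [-19.04 -38.59  -0.14] twist -1.5287 (alt 1.6129) R x,y,z [[0.004, 0.28, -0.96], [-0.002, -0.96, -0.28], [-1.0, 0.003, -0.003]]
t: 3.77
tcp_pos: [0.5666, -0.0471, 0.2332]
tool_rot: [0.668, 0.237, -0.663, 0.24]
force: [1.7, 0.3, -7.2]
finger_gap: 0.717
t 3.82 tcp [ 0.562  -0.0399  0.2305] yaw -0.8769 gap 0.713 F [-3.2  5.4 -8.2] q6 0.60
linear [  3.22 -23.93 -11.85] twist -1.1184 (alt 2.0232) R x,y,z [[-0.001, 0.64, -0.769], [0.006, -0.769, -0.64], [-1.0, -0.005, -0.003]]
```

View pics/c9.png

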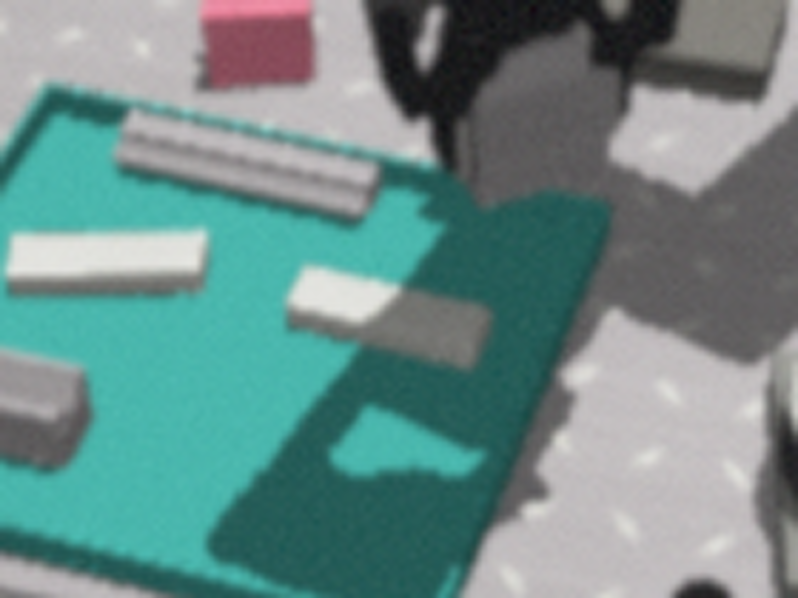

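```bash
python3 -m jog '{"linear":[[0,-3,-1],[0,-6,-2.5],[0,-9,-4],[0,-12,-6],[0,-15,-7.5],[0,-18,-9],[1,-21,-10.5],[2,-23,-11.5],[3.2,-23.9,-11.8],[3.2,-23.9,-11.8],[3.2,-23.9,-11.8],[3.2,-23.9,-11.8]],"twist":[-0.11,-0.22,-0.33,-0.44,-0.55,-0.66,-0.77,-0.88,-0.99,-1.1,-1.118,-1.118],"claw":[0.2,0.2,0.2,0.2,0.2,0.2,0.2,0.2,0.2,0.2,0.2,0.2]}'
python3 - <<'E'
from h import *
s=snap("wrist",4); crop(s,0,0,560,420,1.4,"w4")
go(.5,.22,.2,.2415)
E
```

```text
t: 4.82
tcp_pos: [0.5052, 0.2122, 0.1955]
tool_rot: [0.439, 0.554, -0.44, 0.554]
force: [-0.6, 0.0, -6.8]
finger_gap: 0.716
t 4.87 tcp [0.5058 0.212  0.196 ] yaw 0.2283 gap 0.717 F [ 0.  -0.3 -7.5] q6 -0.03
linear [-0.4  -0.38 -0.91] twist -0.0132 (alt 3.1283) R x,y,z [[-0.001, 0.974, 0.226], [-0.0, 0.226, -0.974], [-1.0, -0.001, 0.0]]
```

View pics/w4.png

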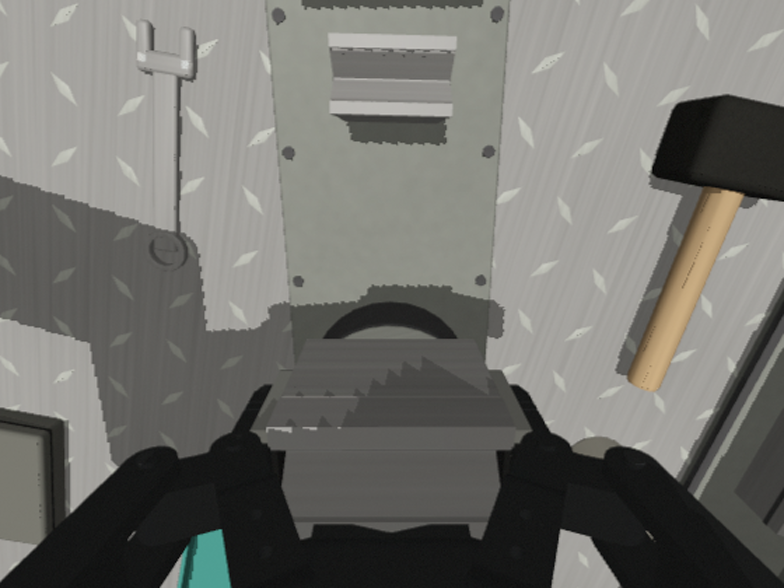

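```bash
python3 - <<'E'
from h import *
s=load("wrist4"); crop(s,225,15,335,105,7,"c10"); crop(s,170,230,390,390,3.6,"c11")
E
```

```text
(no output)
```

View pics/c10.png

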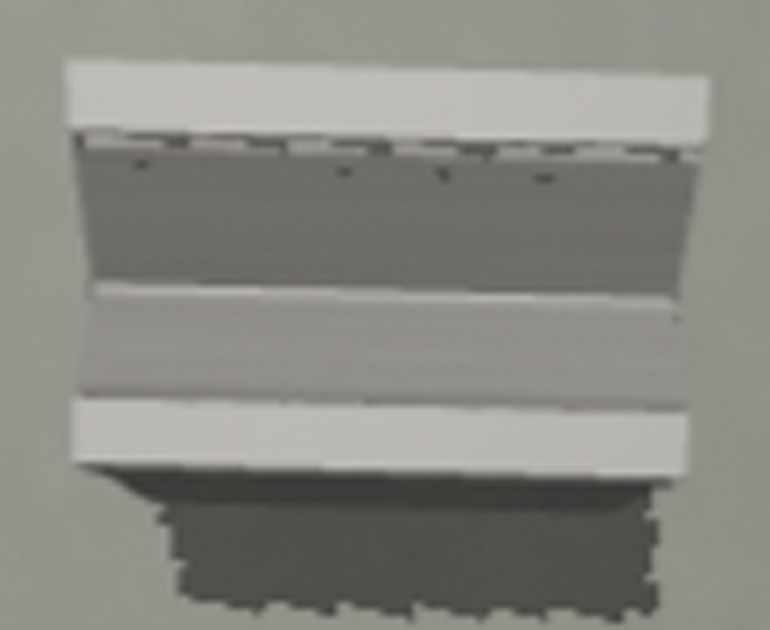

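View pics/c11.png

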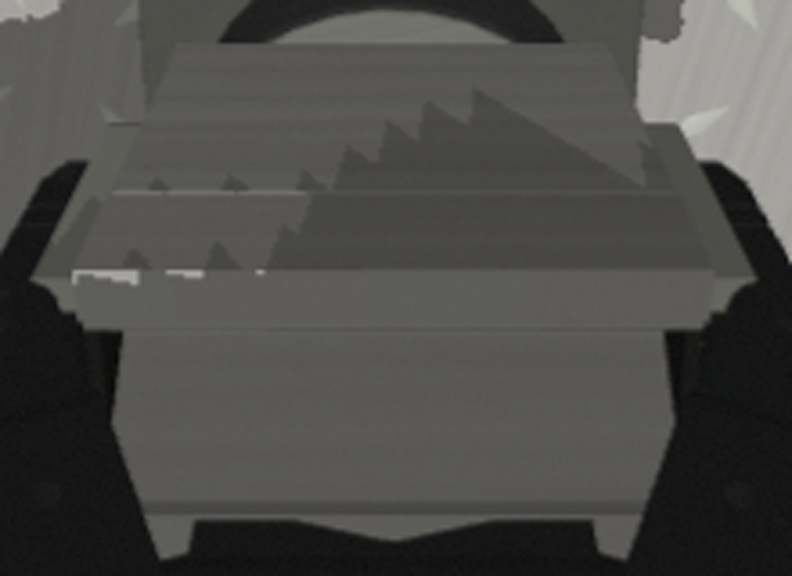

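```bash
python3 - <<'E'
from h import *
from station import manip
st=manip.sense(); R=Ro.from_quat(st["tool_rot"]).as_matrix(); 
s=load("wrist4"); tcp=st["tcp_pos"]; print(tcp,yaw(st["tool_rot"]))
A=np.array([(66,60),(710,77),(688,477),(72,463)])/7+[225,15]-.43
X=plane(s,A,.095); print("A",X.round(4),X.mean(0).round(4),(np.linalg.norm(X-np.roll(X,-1,0),axis=1)*1e3).round(1),"yaws",[np.arctan2(*(X[j]-X[i])[[1,0]]).round(4) for i,j in((0,1),(3,2))])
for n,z,P in (("top+y",.2443,[(72,270),(714,270)]),("bot+y",.1893,[(182,43),(606,43)])):
    Y=plane(s,np.array(P)/3.6+[170,230]-.4,z); print(n,Y.round(4),np.linalg.norm(Y[1]-Y[0]),"in tool",((Y-tcp)@R).round(4).tolist())
# board edges z=.025 from w4 (1.4x)
L=plane(s,np.array([(268,20),(291,355),(508,20),(489,330)])/1.4,.025); print(L.round(4)); print([np.arctan2(*(a-b)[[0,1]]*[-1,1]).round(4) for a,b in((L[0],L[1]),(L[2],L[3]))])
# lines' separation
d=(L[0]-L[1])[:2];d/=np.linalg.norm(d);n=np.array([d[1],-d[0]]);print("width",(L[2:,:2]-L[0,:2])@n,"A centre from left edge",(X.mean(0)[:2]-L[0,:2])@n)
E
```

```text
[0.50576766 0.21198171 0.19597852] 0.22825649229675846
A [[0.4461 0.3352 0.095 ]
 [0.507  0.3479 0.095 ]
 [0.5146 0.3128 0.095 ]
 [0.4533 0.2999 0.095 ]] [0.4802 0.3239 0.095 ] [62.2 35.9 62.6 36. ] yaws [np.float64(0.2058), np.float64(0.208)]
top+y [[0.4723 0.2198 0.2443]
 [0.5325 0.2339 0.2443]] 0.06182076629473815 in tool [[-0.0483, -0.0308, -0.0152], [-0.0483, 0.031, -0.0153]]
bot+y [[0.4733 0.2195 0.1893]
 [0.532  0.2332 0.1893]] 0.06026998444043602 in tool [[0.0067, -0.0299, -0.0147], [0.0067, 0.0304, -0.0147]]
[[0.3971 0.3463 0.025 ]
 [0.4469 0.1241 0.025 ]
 [0.5411 0.3799 0.025 ]
 [0.5908 0.1793 0.025 ]]
[np.float64(0.2204), np.float64(0.2428)]
width [0.14786797 0.15250527] A centre from left edge 0.07620369404985285
```

```bash
python3 - <<'E'
from h import *
go(.4872,.2904,.107,.207)
E
```

```text
t 4.87 tcp [0.5058 0.212  0.196 ] yaw 0.2283 gap 0.717 F [ 0.  -0.3 -7.5] q6 -0.03
linear [ 8.9  -0.03 -8.06] twist 0.0213 (alt -3.1203) R x,y,z [[-0.001, 0.974, 0.226], [-0.0, 0.226, -0.974], [-1.0, -0.001, 0.0]]
```

```bash
python3 -m jog '{"linear":[[2,0,-2],[4,0,-4],[6,0,-6],[7.5,0,-7.5],[8.9,0,-8],[8.9,0,-8.06],[8.9,0,-8.06],[8.9,0,-8.06],[8.9,0,-8.06]],"twist":[0.021,0.021,0.021,0.021,0.021,0.021,0.021,0.021,0.021],"claw":[0.2,0.2,0.2,0.2,0.2,0.2,0.2,0.2,0.2]}'
python3 - <<'E'
from h import *
s=snap("wrist",5); crop(s,0,0,560,420,1.4,"w5");snap("top",5)
go(.4872,.2904,.107,.207)
E
```

```text
t: 5.62
tcp_pos: [0.489, 0.2903, 0.1086]
tool_rot: [0.446, 0.549, -0.445, 0.55]
force: [-0.1, 0.1, -7.2]
finger_gap: 0.719
t 5.72 tcp [0.4886 0.2903 0.1085] yaw 0.2086 gap 0.718 F [ 0.4 -0.3 -7.2] q6 0.13
linear [ 0.15 -0.14 -0.04] twist 0.0016 (alt -3.1400) R x,y,z [[0.002, 0.978, 0.207], [0.001, 0.207, -0.978], [-1.0, 0.002, -0.0]]
```

View pics/w5.png

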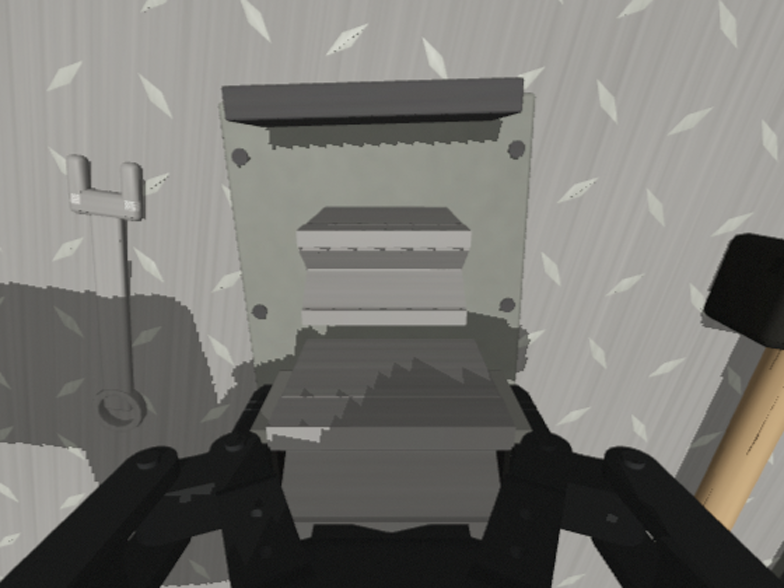

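```bash
python3 - <<'E'
from h import *
s=load("wrist5"); crop(s,200,140,350,260,5.3,"c12")
E
```

```text
(no output)
```

View pics/c12.png

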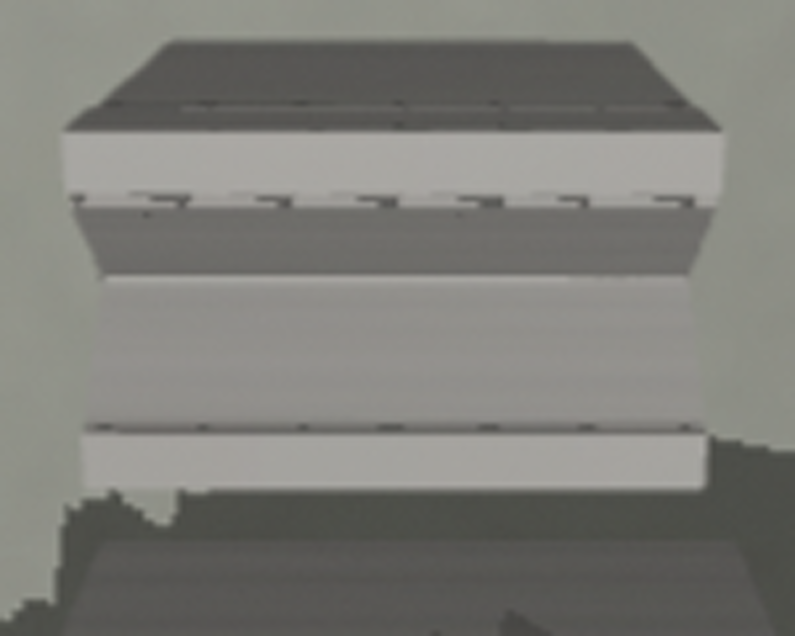

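```bash
python3 - <<'E'
from h import *
from station import manip
st=manip.sense(); R=Ro.from_quat(st["tool_rot"]).as_matrix(); s=load("wrist5"); tcp=st["tcp_pos"]
f=lambda P:np.array(P)/5.3+[200,140]-.4
A=plane(s,f([(62,131),(724,131),(707,490),(80,489)]),.095)
B=plane(s,f([(102,541),(738,541)]),tcp[2]-.0067)
B2=plane(s,np.array([(266,428),(516,428)])/1.4-.2,tcp[2]+.0483)
for n,X in(("A",A),("Bbot",B),("Btop",B2)): print(n,(np.linalg.norm(X-np.roll(X,-1,0),axis=1)*1e3).round(1),"tool mm",((X-tcp)@R*1e3).round(1).tolist())
E
```

```text
A [61.9 36.2 62.9 36. ] tool mm [[13.5, -32.4, -52.7], [13.6, 29.5, -52.6], [13.6, 29.9, -16.4], [13.5, -33.0, -16.7]]
Bbot [61.7 61.7] tool mm [[6.6, -29.8, -14.0], [6.8, 31.9, -13.8]]
Btop [62.4 62.4] tool mm [[-48.4, -30.1, -14.1], [-48.2, 32.2, -13.9]]
```

```bash
python3 -m jog '{"linear":[[0.2,-0.25,-0.16],[0.2,-0.25,-0.16],[0.2,-0.25,-0.16],[0.2,-0.25,-0.16]],"twist":[0,0,0,0],"claw":[0.2,0.2,0.2,0.2]}'
python3 - <<'E'
from h import *
s=snap("wrist",6); crop(s,200,140,350,260,5.3,"c13")
go(.4872,.2904,.107,.207)
E
```

```text
t: 6.05
tcp_pos: [0.4847, 0.2918, 0.1054]
tool_rot: [0.445, 0.55, -0.445, 0.55]
force: [-0.7, -0.5, -6.4]
finger_gap: 0.715
t 6.10 tcp [0.4848 0.2918 0.1054] yaw 0.2100 gap 0.717 F [ 0.6 -0.1 -6.6] q6 0.13
linear [-0.16  0.21  0.19] twist 0.0030 (alt -3.1386) R x,y,z [[0.0, 0.978, 0.208], [0.0, 0.208, -0.978], [-1.0, 0.0, -0.0]]
```

View pics/c13.png

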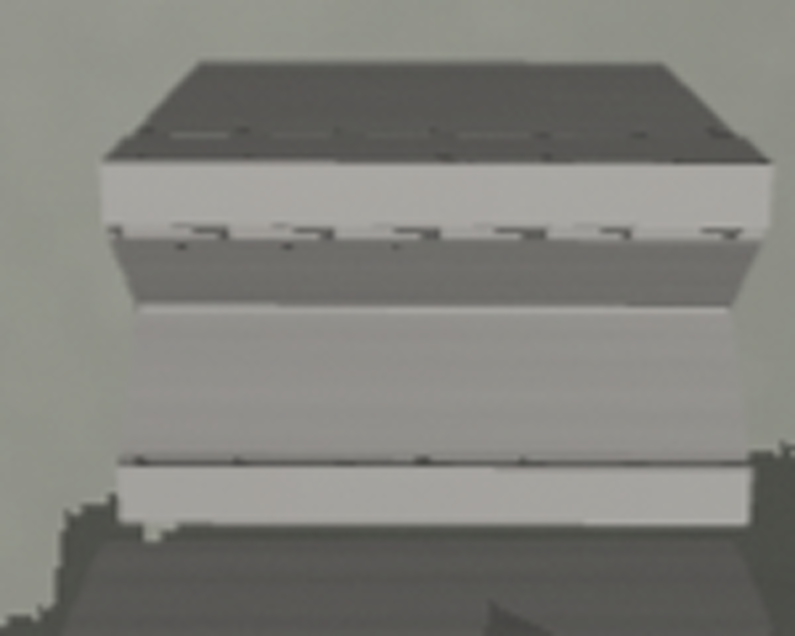

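```bash
cat > m.py <<'E'
from h import *
from station import manip
def rel(tag,Ap,Bp,sc=5.3,off=(200,140),zA=.095,hb=-.0067):
    st=manip.sense(); R=Ro.from_quat(st["tool_rot"]).as_matrix(); s=load("wrist%s"%tag); tcp=st["tcp_pos"]
    f=lambda P:np.array(P)/sc+np.array(off)-.4
    A=(plane(s,f(Ap),zA)-tcp)@R*1e3; B=(plane(s,f(Bp),tcp[2]+hb)-tcp)@R*1e3
    print("tcp",tcp.round(4),"A",A.round(1).tolist(),"B",B.round(1).tolist(),"shift y %.1f"%(A[:,1].mean()-B[:,1].mean()),"gap(z) %.1f"%(B[:,2].mean()-A[:,2].mean()))
E
python3 - <<'E'
from m import *
rel(6,[(750,525),(118,524)],[(102,541),(740,541)])
E
```

```text
tcp [0.4848 0.2918 0.1054] A [[10.4, 33.3, -14.1], [10.4, -29.3, -14.3]] B [[6.7, -30.2, -14.1], [6.7, 31.6, -14.0]] shift y 1.3 gap(z) 0.1
```

```bash
python3 -m jog '{"linear":[[0,0.13,0.12],[0,0.13,0.12],[0,0.13,0.12],[0,0.13,0.12]],"twist":[0,0,0,0],"claw":[0.2,0.2,0.2,0.2]}'
python3 - <<'E'
from h import *
s=snap("wrist",7); crop(s,200,140,350,260,5.3,"c14")
go(.4872,.2904,.107,.207)
E
```

```text
t: 6.43
tcp_pos: [0.4863, 0.2909, 0.1053]
tool_rot: [0.445, 0.55, -0.445, 0.55]
force: [-0.9, 0.2, -6.9]
finger_gap: 0.716
t 6.48 tcp [0.4862 0.2909 0.1053] yaw 0.2100 gap 0.715 F [-0.3 -0.5 -7.3] q6 0.13
linear [-0.17  0.08  0.07] twist 0.0030 (alt -3.1386) R x,y,z [[-0.0, 0.978, 0.208], [-0.0, 0.208, -0.978], [-1.0, -0.0, -0.0]]
```

View pics/c14.png

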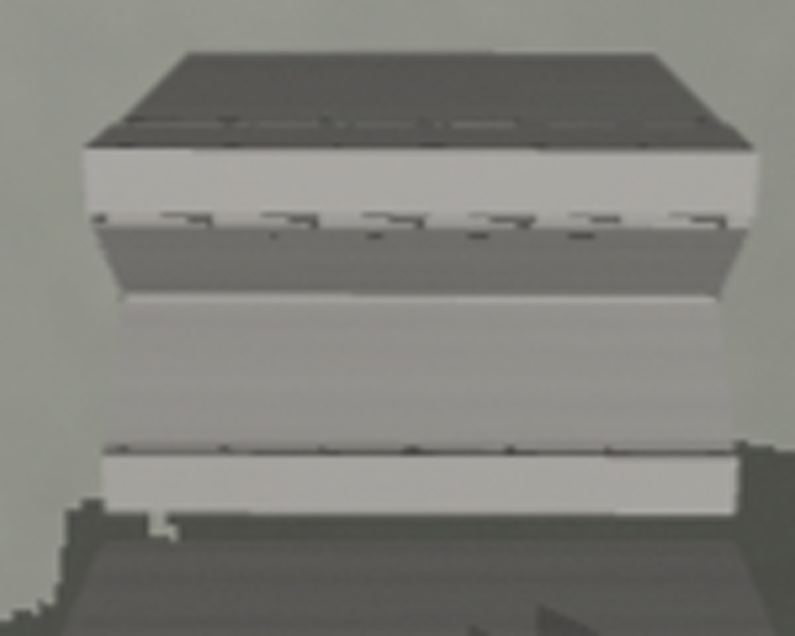

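```bash
python3 -m jog '{"linear":[[1,0,0],[2,0,0],[3,0,0],[4,0,0],[5,0,0],[6,0,0],[6.7,0,0],[6.9,0,0],[6.9,0,0],[6.9,0,0]],"twist":[0,0,0,0,0,0,0,0,0,0],"claw":[0.2,0.2,0.2,0.2,0.2,0.2,0.2,0.2,0.2,0.2]}'
python3 - <<'E'
from h import *
s=snap("wrist",8); crop(s,0,0,560,420,1.4,"w8");t=snap("top",8)
crop(t,110,165,250,275,5.5,"c15")
go(.4862,.2909,.0318,.21)
E
```

```text
t: 7.32
tcp_pos: [0.4865, 0.291, 0.0363]
tool_rot: [0.445, 0.55, -0.445, 0.55]
force: [0.2, -0.5, -6.6]
finger_gap: 0.711
t 7.42 tcp [0.4868 0.2911 0.0369] yaw 0.2100 gap 0.714 F [-0.6 -0.3 -6.6] q6 0.13
linear [ 0.51 -0.06  0.01] twist -0.0000 (alt 3.1416) R x,y,z [[0.001, 0.978, 0.208], [0.0, 0.208, -0.978], [-1.0, 0.001, -0.0]]
```

View pics/w8.png

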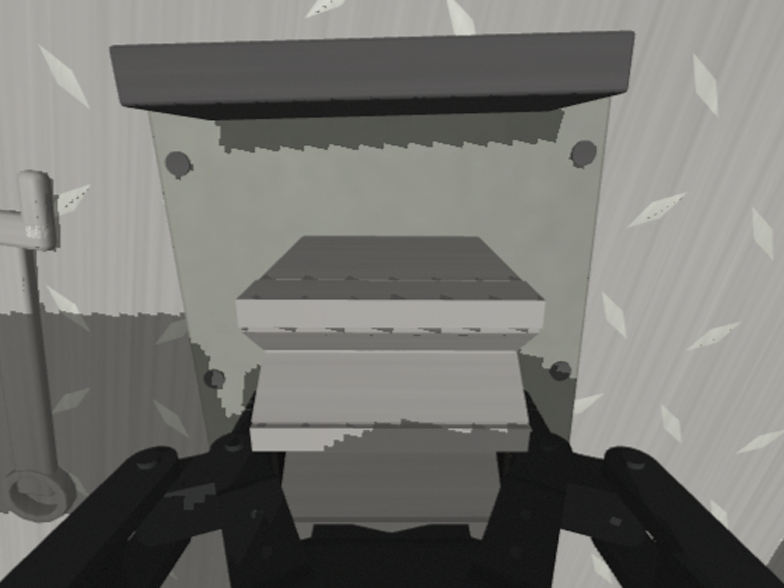

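```bash
python3 -m jog '{"linear":[[0.2,-0.03,0],[0.4,-0.03,0],[0.5,-0.03,0],[0.5,-0.03,0],[0.5,-0.03,0]],"twist":[0,0,0,0,0],"claw":[0.2,0.2,0.2,0.2,0.2]}'
```

```text
t: 7.83
tcp_pos: [0.486, 0.2909, 0.0317]
tool_rot: [0.445, 0.55, -0.445, 0.55]
force: [-1.8, -1.0, -3.1]
finger_gap: 0.719
```

```bash
python3 -m jog '{"linear":[[0.04,0,0],[0.04,0,0],[0.04,0,0],[0.04,0,0],[0.04,0,0],[0.04,0,0],[-1,0,0],[-3,0,0],[-5,0,0],[-8,0,0],[-8,0,0],[-8,0,0]],"twist":[0,0,0,0,0,0,0,0,0,0,0,0],"claw":[0.3,0.8,0.8,0.8,0.8,0.8,0.8,0.8,0.8,0.8,1,1]}'
python3 - <<'E'
from h import *
s=snap("wrist",9); crop(s,0,0,560,420,1.4,"w9")
go(.601,-.311,.2,-1.59)
E
```

```text
t: 8.83
tcp_pos: [0.4874, 0.2914, 0.1138]
tool_rot: [0.446, 0.549, -0.443, 0.551]
force: [0.1, 0.1, -0.2]
finger_gap: 0.999
t 8.88 tcp [0.4863 0.291  0.1124] yaw 0.2101 gap 0.999 F [-0.3 -0.4  0.2] q6 0.13
linear [-8.78 -1.32 61.27] twist -1.3415 (alt 1.8001) R x,y,z [[0.002, 0.978, 0.209], [0.001, 0.209, -0.978], [-1.0, 0.002, -0.0]]
```

View pics/w9.png

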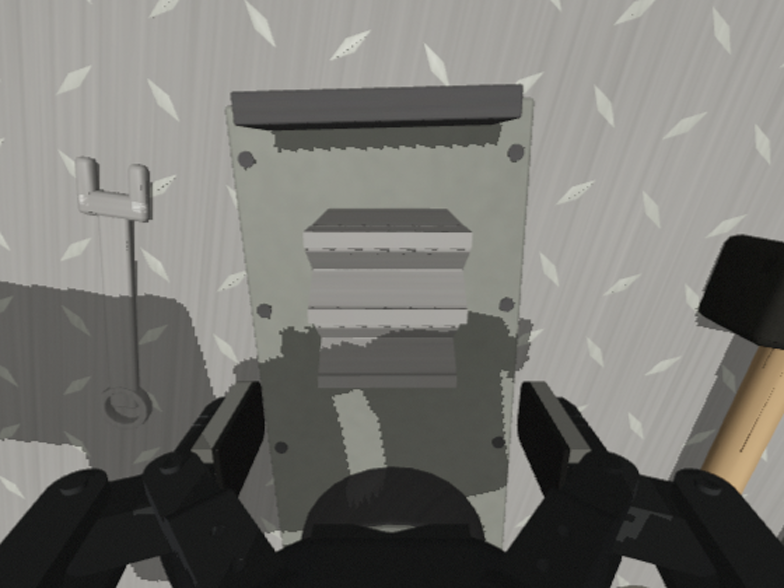

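```bash
python3 - <<'E'
from h import *
s=load("wrist9"); crop(s,205,140,355,285,4,"c16")
E
```

```text
(no output)
```

View pics/c16.png

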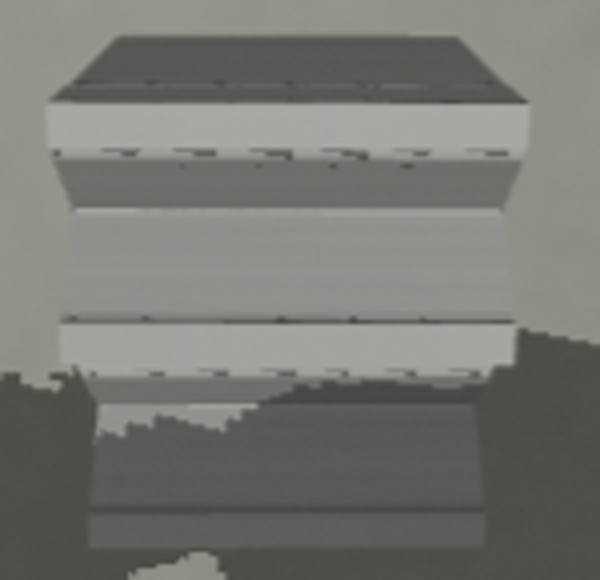

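```bash
python3 - <<'E'
from h import *
from station import manip
st=manip.sense(); R=Ro.from_quat(st["tool_rot"]).as_matrix(); s=load("wrist9"); tcp=st["tcp_pos"]
f=lambda P:np.array(P)/4+[205,140]-.4
A=plane(s,f([(46,102),(529,102),(514,371),(60,371)]),.095)
B=plane(s,f([(88,548),(485,548)]),.08)
for X in (A,B): print(X.round(4).tolist(),((X-tcp)@R*1e3).round(1).tolist(),(np.linalg.norm(X-np.roll(X,-1,0),axis=1)*1e3).round(1))
go(.60,-.311,.2,-1.59)
E
```

```text
[[0.4461, 0.3353, 0.095], [0.5066, 0.3481, 0.095], [0.5144, 0.3117, 0.095], [0.4534, 0.2989, 0.095]] [[17.4, -30.1, -51.7], [17.5, 31.7, -51.6], [17.5, 31.8, -14.4], [17.3, -30.5, -14.6]] [61.9 37.2 62.3 37.1]
[[0.4606, 0.2635, 0.08], [0.5219, 0.2763, 0.08]] [[32.3, -30.9, 21.5], [32.5, 31.7, 21.8]] [62.6 62.6]
t 8.88 tcp [0.4863 0.291  0.1124] yaw 0.2101 gap 0.999 F [-0.3 -0.4  0.2] q6 0.13
linear [-8.78 -1.41 61.25] twist -1.3415 (alt 1.8001) R x,y,z [[0.002, 0.978, 0.209], [0.001, 0.209, -0.978], [-1.0, 0.002, -0.0]]
```

```bash
python3 -m jog '{"linear":[[-4,0,0],[-8,0,0],[-12,0,1],[-14,-0.1,4],[-14,-0.2,8],[-14,-0.3,12],[-14,-0.4,16],[-14,-0.5,20],[-14,-0.6,24],[-14,-0.7,28],[-14,-0.8,32],[-14,-0.9,36],[-14,-1,40],[-14,-1.1,44],[-14,-1.2,48],[-14,-1.3,52],[-14,-1.4,56],[-12,-1.4,60],[-9,-1.4,61.3],[-6,-1.4,61.3]],"twist":[0,0,0.1,0.2,0.3,0.4,0.5,0.6,0.7,0.8,0.9,1.0,1.1,1.2,1.3,1.4,1.5,1.6,1.7,1.8],"claw":[1,1,1,1,1,1,1,1,1,1,1,1,1,1,1,1,1,1,1,1]}'
python3 -m jog '{"linear":[[1,0,0],[3,0,0],[3,0,0],[3,0,0]],"twist":[0,0,0,0],"claw":[1,1,1,1]}'
python3 - <<'E'
from h import *
s=snap("wrist",10); crop(s,0,0,560,420,1.4,"w10")
go(.601,-.311,.12,-1.59)
E
```

```text
t: 10.55
tcp_pos: [0.6005, -0.3171, 0.1696]
tool_rot: [0.708, -0.011, -0.706, -0.009]
force: [0.1, 0.3, -0.8]
finger_gap: 0.996
t: 10.88
tcp_pos: [0.5991, -0.3102, 0.14]
tool_rot: [-0.706, 0.005, 0.708, 0.007]
force: [0.3, -0.0, -0.1]
finger_gap: 0.999
t 10.93 tcp [ 0.6002 -0.3109  0.1416] yaw -1.5878 gap 0.998 F [ 0.7 -1.   0.9] q6 0.94
linear [ 2.16  0.01 -0.08] twist 0.0022 (alt -3.1394) R x,y,z [[-0.0, -0.017, -1.0], [0.0, -1.0, 0.017], [-1.0, -0.0, 0.001]]
```

View pics/w10.png

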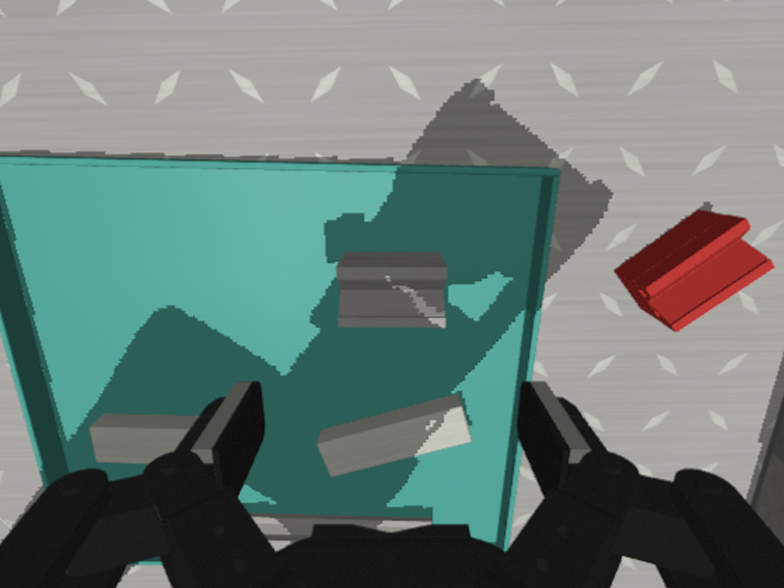

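```bash
python3 - <<'E'
from h import *
s=load("wrist10")
X=plane(s,np.array([(337,267),(447,267),(446,328),(338,327)])/1.4,.044); print(X.mean(0),(np.linalg.norm(X-np.roll(X,-1,0),axis=1)*1e3).round(1),np.arctan2(*(X[1]-X[0])[[1,0]]))
print(plane(s,np.array([(545,178),(528,300)])/1.4,.025))
m=X.mean(0); go(m[0],m[1],.0085,-1.59)
E
```

```text
[ 0.60067768 -0.31181151  0.044     ] [61.  36.6 62.7 36. ] -1.587358649585126
[[ 0.66393464 -0.39877249  0.025     ]
 [ 0.59153514 -0.39512281  0.025     ]]
t 10.93 tcp [ 0.6002 -0.3109  0.1416] yaw -1.5878 gap 0.998 F [ 0.7 -1.   0.9] q6 0.94
linear [13.31  0.1  -0.06] twist 0.0022 (alt -3.1394) R x,y,z [[-0.0, -0.017, -1.0], [0.0, -1.0, 0.017], [-1.0, -0.0, 0.001]]
```

```bash
python3 -m jog '{"linear":[[3,0.1,0],[6,0.1,0],[9,0.1,0],[11,0.1,0],[12.5,0.1,0],[13.2,0.1,0],[13.2,0.1,0],[13.2,0.1,0],[13.2,0.1,0],[13.2,0.1,0],[13.2,0.1,0],[13.2,0.1,0],[13.2,0.1,0],[13.2,0.1,0]],"twist":[0,0,0,0,0,0,0,0,0,0,0,0,0,0],"claw":[1,1,1,1,1,1,0.3,0.2,0.2,0.2,0.2,0.2,0.2,0.2]}' 60
python3 - <<'E'
from h import *
go(.5,.2,.2,.21)
E
```

```text
t: 12.1
tcp_pos: [0.6014, -0.3131, 0.0114]
tool_rot: [0.708, -0.007, -0.706, -0.006]
force: [1.3, 2.6, 7.2]
finger_gap: 0.703
t 12.10 tcp [ 0.6014 -0.3131  0.0114] yaw -1.5902 gap 0.703 F [1.3 2.6 7.2] q6 0.94
linear [-18.96 -51.08  11.07] twist 1.3414 (alt -1.8002) R x,y,z [[0.003, -0.019, -1.0], [-0.001, -1.0, 0.019], [-1.0, 0.001, -0.003]]
```

```bash
python3 -m jog '{"linear":[[-2,0,0],[-5,0,0],[-9,0,0],[-13,0,0.3],[-17,-3,1],[-20,-6,1.5],[-22,-10,2],[-22,-14,3],[-22,-18,4],[-22,-22,5],[-22,-26,6],[-22,-30,6.5],[-22,-34,7],[-22,-38,8],[-22,-42,9],[-22,-46,10],[-20,-50,10.5],[-18,-51.1,10.6],[-16,-51.1,10.6],[-16,-51.1,10.6]],"twist":[0,0,0,-0.1,-0.2,-0.3,-0.4,-0.5,-0.6,-0.7,-0.8,-0.9,-1.0,-1.1,-1.2,-1.32,-1.44,-1.56,-1.68,-1.8],"claw":[0.2,0.2,0.2,0.2,0.2,0.2,0.2,0.2,0.2,0.2,0.2,0.2,0.2,0.2,0.2,0.2,0.2,0.2,0.2,0.2]}'
python3 -m jog '{"linear":[[0,0,0],[0,0,0],[0,0,0]],"twist":[0,0,0],"claw":[0.2,0.2,0.2]}'
python3 - <<'E'
from h import *
s=snap("wrist",11); crop(s,0,0,560,420,1.4,"w11")
go(.4953,.2513,.095,.209)
E
```

```text
t: 13.77
tcp_pos: [0.4995, 0.2011, 0.1649]
tool_rot: [0.439, 0.554, -0.445, 0.55]
force: [-1.7, -0.2, -5.3]
finger_gap: 0.706
t: 14.02
tcp_pos: [0.5044, 0.2, 0.1697]
tool_rot: [0.446, 0.549, -0.445, 0.549]
force: [0.5, -0.7, -5.2]
finger_gap: 0.705
t 14.07 tcp [0.5045 0.2    0.1699] yaw 0.2072 gap 0.708 F [ 0.  -0.1 -5.4] q6 -0.04
linear [ 7.49  0.14 -5.22] twist -0.0018 (alt 3.1398) R x,y,z [[0.002, 0.979, 0.206], [0.0, 0.206, -0.979], [-1.0, 0.002, 0.0]]
```

View pics/w11.png

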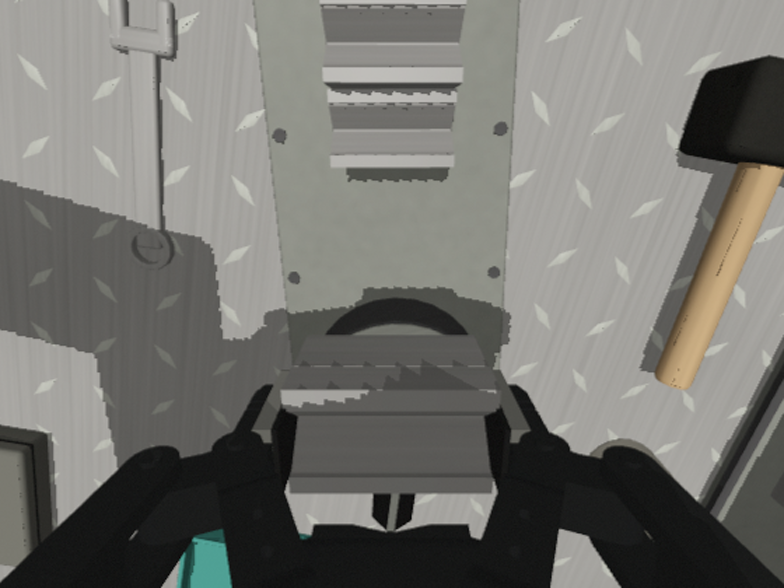

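```bash
python3 -m jog '{"linear":[[2,0.1,-1.5],[4,0.1,-3],[6,0.14,-4.2],[7,0.14,-4.8],[7.3,0.14,-4.8],[7.3,0.14,-4.8],[7.3,0.14,-4.8],[7.3,0.14,-4.8],[7.3,0.14,-4.8]],"twist":[0,0,0,0,0,0,0,0,0],"claw":[0.2,0.2,0.2,0.2,0.2,0.2,0.2,0.2,0.2]}'
python3 - <<'E'
from h import *
s=snap("wrist",12); crop(s,200,130,350,280,4,"c20"); crop(s,0,0,560,420,1.4,"w12")
go(.4953,.2513,.095,.209)
E
```

```text
t: 14.82
tcp_pos: [0.4963, 0.2472, 0.0975]
tool_rot: [0.446, 0.549, -0.444, 0.55]
force: [-0.3, 0.4, -6.1]
finger_gap: 0.706
t 14.87 tcp [0.4961 0.2472 0.0973] yaw 0.2091 gap 0.704 F [ 0.3 -0.  -5.5] q6 0.05
linear [ 0.23  0.   -0.41] twist 0.0001 (alt -3.1415) R x,y,z [[0.002, 0.978, 0.208], [0.0, 0.208, -0.978], [-1.0, 0.002, -0.0]]
```

View pics/c20.png

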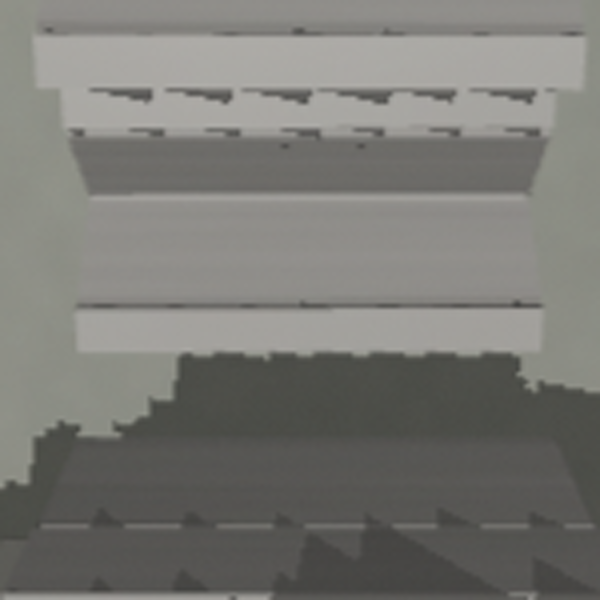

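```bash
python3 - <<'E'
from m import *
rel(12,[(543,352),(77,352)],[(72,437),(557,437)],4,(200,130),.08,-.0074)
# check with top edges B +y
E
```

```text
tcp [0.4961 0.2472 0.0973] A [[17.4, 31.3, -23.2], [17.3, -31.2, -23.4]] B [[7.3, -30.6, -15.3], [7.5, 31.8, -15.1]] shift y -0.6 gap(z) 8.1
```

```bash
python3 -m jog '{"linear":[[0.2,-0.05,-0.4],[0.5,-0.05,-0.7],[0.5,-0.05,-0.7],[0.5,-0.05,-0.7],[0.5,-0.05,-0.7]],"twist":[0,0,0,0,0],"claw":[0.2,0.2,0.2,0.2,0.2]}'
python3 - <<'E'
from h import *
s=snap("wrist",13); crop(s,200,130,350,280,4,"c21")
go(.4953,.2513,.095,.209)
E
```

```text
t: 15.28
tcp_pos: [0.4932, 0.2544, 0.0912]
tool_rot: [0.445, 0.55, -0.445, 0.55]
force: [-0.1, 0.4, -6.1]
finger_gap: 0.705
t 15.33 tcp [0.4932 0.2544 0.0912] yaw 0.2102 gap 0.705 F [ 0.3  0.6 -5. ] q6 0.06
linear [-0.38  0.14  0.34] twist 0.0012 (alt -3.1404) R x,y,z [[-0.0, 0.978, 0.209], [-0.0, 0.209, -0.978], [-1.0, -0.0, 0.0]]
```

View pics/c21.png

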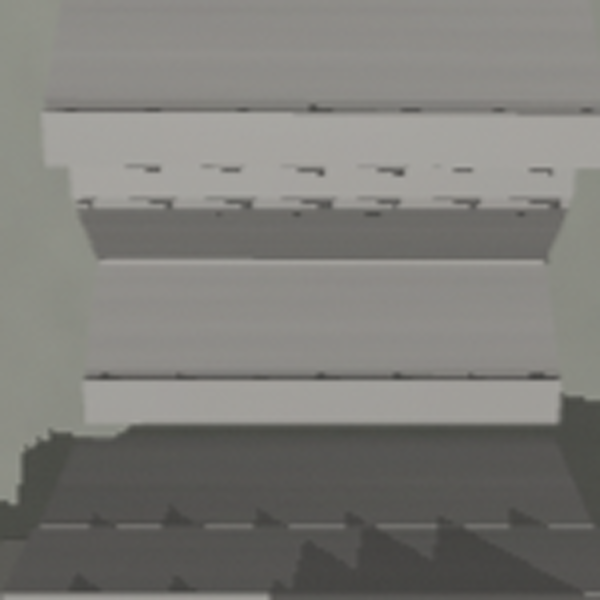

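```bash
python3 - <<'E'
from m import *
rel(13,[(561,424),(83,423)],[(72,438),(557,438)],4,(200,130),.08,-.0074)
E
```

```text
tcp [0.4932 0.2544 0.0912] A [[11.2, 32.7, -15.6], [11.2, -30.1, -15.8]] B [[7.4, -30.8, -15.3], [7.4, 31.5, -15.3]] shift y 1.0 gap(z) 0.4
```

```bash
python3 -m jog '{"linear":[[0,0.1,0.07],[0,0.1,0.07],[0,0.1,0.07],[0,0.1,0.07]],"twist":[0,0,0,0],"claw":[0.2,0.2,0.2,0.2]}'
python3 - <<'E'
from h import *
s=snap("wrist",14); crop(s,200,130,350,280,4,"c22")
go(.4953,.2513,.0324,.209)
E
```

```text
t: 15.67
tcp_pos: [0.4945, 0.2538, 0.0913]
tool_rot: [0.445, 0.55, -0.445, 0.55]
force: [0.0, 0.7, -4.9]
finger_gap: 0.71
t 15.72 tcp [0.4944 0.2538 0.0913] yaw 0.2099 gap 0.707 F [ 0.  -0.2 -5.7] q6 0.06
linear [5.89 0.04 0.26] twist 0.0009 (alt -3.1407) R x,y,z [[-0.0, 0.978, 0.208], [-0.0, 0.208, -0.978], [-1.0, -0.0, 0.0]]
```

View pics/c22.png

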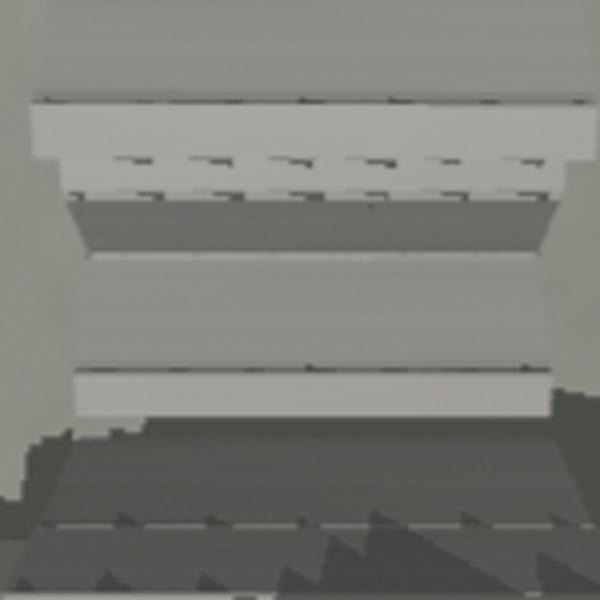

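```bash
python3 -m jog '{"linear":[[0.5,-0.02,-0.04],[1.2,-0.02,-0.04],[2,-0.02,-0.04],[3,-0.02,-0.04],[4,-0.02,-0.04],[5,-0.02,-0.04],[5.5,-0.02,-0.04],[5.7,-0.02,-0.04],[5.7,-0.02,-0.04],[5.7,-0.02,-0.04],[5.7,-0.02,-0.04]],"twist":[0,0,0,0,0,0,0,0,0,0,0],"claw":[0.2,0.2,0.2,0.2,0.2,0.2,0.2,0.2,0.2,0.2,0.2]}'
python3 - <<'E'
from h import *
go(.4945,.2538,.0324,.209)
E
```

```text
t: 16.63
tcp_pos: [0.4946, 0.2543, 0.0347]
tool_rot: [0.445, 0.549, -0.445, 0.55]
force: [-0.1, -0.3, -5.7]
finger_gap: 0.709
t 16.63 tcp [0.4946 0.2543 0.0347] yaw 0.2100 gap 0.709 F [-0.1 -0.3 -5.7] q6 0.06
linear [ 0.23 -0.02  0.05] twist 0.0010 (alt -3.1406) R x,y,z [[0.001, 0.978, 0.208], [0.0, 0.208, -0.978], [-1.0, 0.001, -0.0]]
```

```bash
python3 -m jog '{"linear":[[0.1,0,0],[0.2,0,0],[0.25,0,0],[0.25,0,0]],"twist":[0,0,0,0],"claw":[0.2,0.2,0.2,0.2]}'
```

```text
t: 16.97
tcp_pos: [0.4945, 0.2543, 0.0324]
tool_rot: [0.445, 0.549, -0.445, 0.55]
force: [0.1, -0.0, -1.2]
finger_gap: 0.705
```

```bash
python3 -m jog '{"linear":[[0,0,0],[0,0,0],[0,0,0],[0,0,0],[0,0,0],[0,0,0],[-1,0,0],[-3,0,0],[-6,0,0],[-9,0,0],[-12,0,0],[-14,0,0],[-14,0,0],[-14,0,0],[-14,0,0]],"twist":[0,0,0,0,0,0,0,0,0,0,0,0,0,0,0],"claw":[0.3,0.8,0.8,0.8,0.8,0.8,0.8,0.8,0.8,0.8,1,1,1,1,1]}'
python3 - <<'E'
from h import *
s=snap("wrist",15); crop(s,0,0,560,420,1.4,"w15"); t=snap("top",15); crop(t,110,165,250,275,5.5,"c25"); snap("scene",15)
go(.5217,.122,.2,None)
E
```

```text
t: 18.22
tcp_pos: [0.4934, 0.254, 0.1716]
tool_rot: [0.445, 0.55, -0.445, 0.549]
force: [0.1, 0.5, 0.4]
finger_gap: 0.997
t 18.37 tcp [0.4931 0.2539 0.1705] yaw 0.2099 gap 1.001 F [-0.  -0.3  1.1] q6 0.06
linear [-2.95  0.04 13.49] twist 0.0000 (alt 0.0000) R x,y,z [[-0.003, 0.978, 0.208], [-0.001, 0.208, -0.978], [-1.0, -0.003, 0.0]]
```

View pics/w15.png

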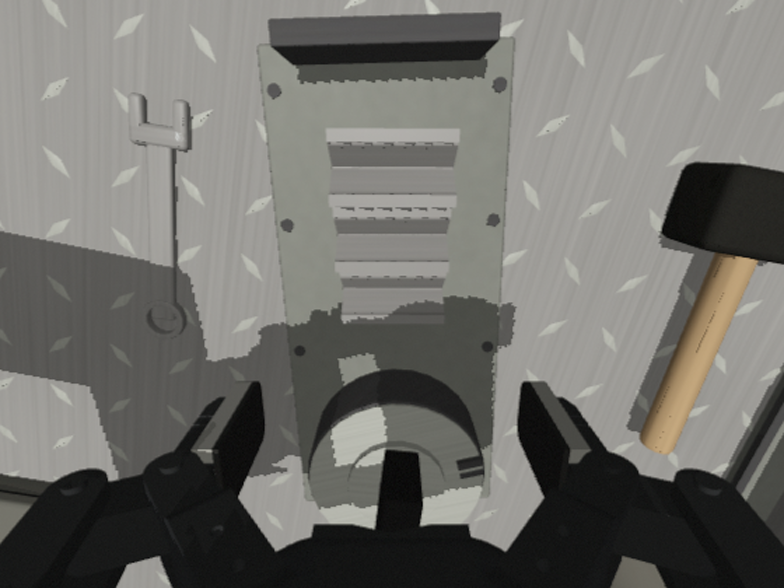

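```bash
python3 -m jog '{"linear":[[-3,0,4],[-5,0,8],[-6,0,12],[-6,0,16],[-6,0,20],[-6,0,22],[-6,0,22],[-6,0,22],[-6,0,22]],"twist":[0,0,0,0,0,0,0,0,0],"claw":[1,1,1,1,1,1,1,1,1]}'
python3 - <<'E'
from h import *
s=snap("wrist",16); crop(s,0,0,560,420,1.4,"w16"); t=snap("top",16)
go(.5217,.122,.2,None)
E
```

```text
t: 19.12
tcp_pos: [0.5391, 0.0395, 0.2308]
tool_rot: [0.445, 0.551, -0.445, 0.549]
force: [0.2, 0.2, -0.1]
finger_gap: 1.001
t 19.22 tcp [0.5392 0.0404 0.2312] yaw 0.2116 gap 0.998 F [0.3 0.4 0.1] q6 -0.34
linear [ 3.12  0.01 -8.34] twist 0.0000 (alt 0.0000) R x,y,z [[-0.002, 0.978, 0.21], [0.001, 0.21, -0.978], [-1.0, -0.002, -0.001]]
```

View pics/w16.png

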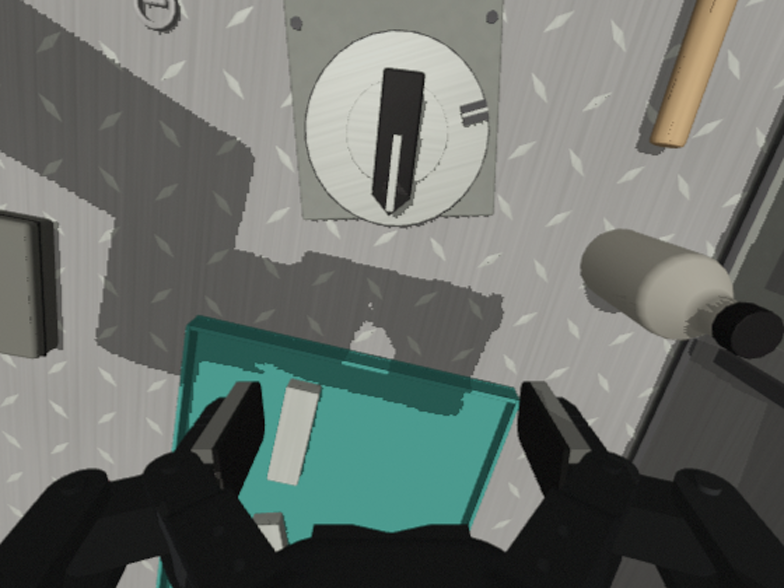

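Excellent view: knob nose at (393,213), bar end (404,72), disc centre ≈(397,128), mark block at (473,112) in the 1.4x picture. Measure precisely.

```bash
python3 - <<'E'
from h import *
s=load("wrist16"); crop(s,210,15,360,170,3.85,"c30")
g=cv2.cvtColor(s["pixels"],cv2.COLOR_RGB2GRAY); h=cv2.cvtColor(s["pixels"],cv2.COLOR_RGB2HSV)
m=((h[:,:,1]<30)&(g>175)).astype(np.uint8); m[:,:205]=0;m[:,360:]=0;m[170:]=0
n,l,st,c=cv2.connectedComponentsWithStats(m); i=1+np.argmax(st[1:,4]); print(st[i])
cs,_=cv2.findContours((l==i).astype(np.uint8),cv2.RETR_EXTERNAL,cv2.CHAIN_APPROX_NONE)
p=cv2.convexHull(max(cs,key=cv2.contourArea))[:,0].astype(float); X=plane(s,p,.072)[:,:2]
A=np.c_[2*X,np.ones(len(X))]; r=np.linalg.lstsq(A,(X**2).sum(1),rcond=None)[0]; R=np.sqrt(r[2]+r[0]**2+r[1]**2)
print("disc centre",r[:2],"R",R,"resid",np.abs(np.linalg.norm(X-r[:2],axis=1)-R).max())
E
```

```text
[  219    22   129   138 10343]
disc centre [0.52468475 0.12780144] R 0.05751986129676662 resid 0.00034866520323714734
```

View pics/c30.png

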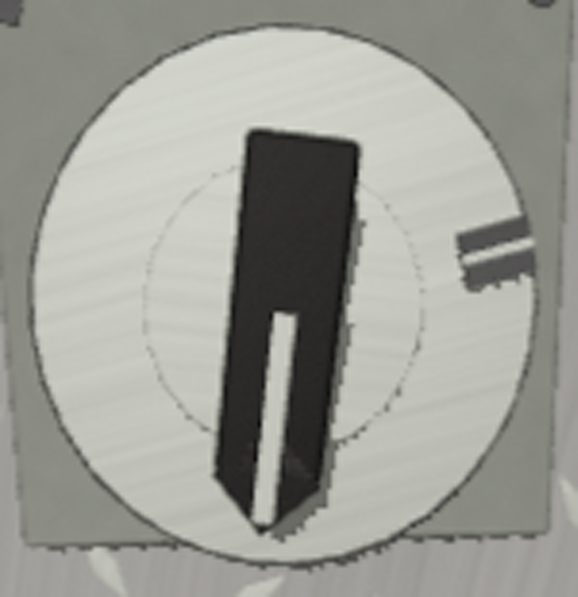

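```bash
python3 - <<'E'
from h import *
s=load("wrist16"); f=lambda P:np.array(P)/3.85+[210,15]-.4
c=np.array([.52468,.1278])
M=plane(s,f([(463,263),(530,242),(496,253)]),.078)[:,:2]; d=M[1]-M[0]; print("mark line yaw",np.arctan2(d[1],d[0]),"from centre",np.arctan2(*(M[2]-c)[::-1]),"r",np.linalg.norm(M[2]-c))
K=plane(s,f([(285,313),(264,525),(263,533),(303,136)]),.123)[:,:2]; d=K[1]-K[0]
print("knob line yaw",np.arctan2(d[1],d[0]),"nose from centre",np.arctan2(*(K[2]-c)[::-1]),np.linalg.norm(K[2]-c),"rear",np.arctan2(*(c-K[3])[::-1]),np.linalg.norm(K[3]-c),"axis by line start",K[0],"nose-tail",np.arctan2(*(K[2]-K[3])[::-1]))
E
```

```text
mark line yaw 0.49628100347466236 from centre 0.4554766057235397 r 0.04933839717726955
knob line yaw -1.4620047422240035 nose from centre -1.4594126472241526 0.04431475713672998 rear -1.470379301702551 0.0290139826305644 axis by line start [0.52504636 0.12589155] nose-tail -1.4637518124586948
```

```bash
python3 - <<'E'
from h import *
go(.5249,.127,.087,.108)
E
```

```text
t 19.22 tcp [0.5392 0.0404 0.2312] yaw 0.2116 gap 0.998 F [0.3 0.4 0.1] q6 -0.34
linear [14.42  0.45 -8.75] twist 0.1036 (alt -3.0380) R x,y,z [[-0.002, 0.978, 0.21], [0.001, 0.21, -0.978], [-1.0, -0.002, -0.001]]
```

```bash
python3 -m jog '{"linear":[[0,0.2,-3],[1,0.45,-6],[3,0.45,-8.75],[5,0.45,-8.75],[7,0.45,-8.75],[7,0.45,-8.75],[7,0.45,-8.75],[7,0.45,-8.75]],"twist":[0.05,0.104,0.104,0.104,0.104,0.104,0.104,0.104],"claw":[1,1,1,1,1,1,1,1]}'
python3 - <<'E'
from h import *
s=snap("wrist",17); crop(s,0,0,560,420,1.4,"w17")
go(.5249,.127,.087,.108)
E
```

```text
t: 19.88
tcp_pos: [0.5265, 0.1262, 0.1625]
tool_rot: [0.473, 0.526, -0.472, 0.526]
force: [-0.0, -0.0, 0.3]
finger_gap: 1.0
t 19.93 tcp [0.527  0.1259 0.163 ] yaw 0.1066 gap 1.000 F [-0.4  0.7  0.9] q6 -0.08
linear [ 7.59 -0.21 -0.13] twist -0.0014 (alt 3.1402) R x,y,z [[0.002, 0.994, 0.106], [0.0, 0.106, -0.994], [-1.0, 0.002, 0.0]]
```

View pics/w17.png

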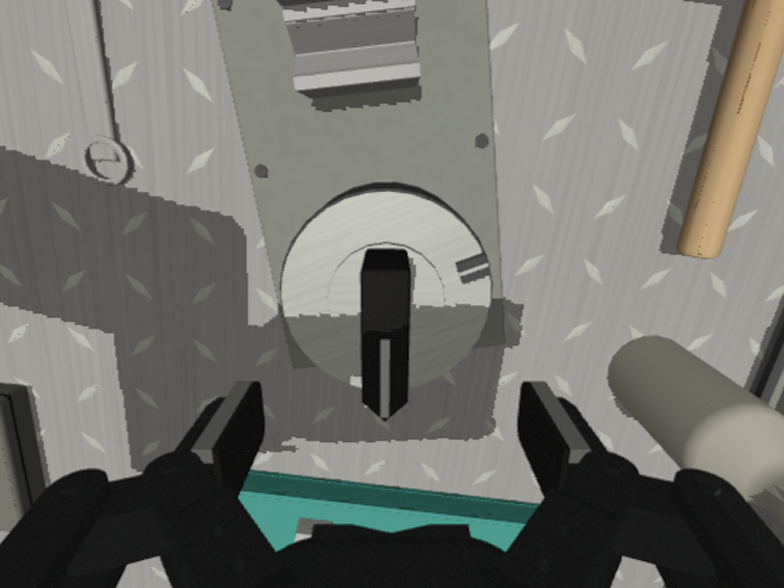

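```bash
python3 - <<'E'
from h import *
from station import manip
st=manip.sense();R=Ro.from_quat(st["tool_rot"]).as_matrix();tcp=st["tcp_pos"]
s=load("wrist17"); crop(s,190,125,360,310,3.2,"c31")
K=plane(s,np.array([(385,340),(385,419),(386.5,269)])/1.4-.2,.123); print(K, np.linalg.norm(K[1]-K[2]),"ax",.6*K[2]+.4*K[1]); print(((K-tcp)@R*1e3).round(1))
d=(K[1]-K[2]); print(np.arctan2(d[1],d[0]))
E
```

```text
[[0.52505464 0.12502316 0.123     ]
 [0.52926313 0.08416985 0.123     ]
 [0.52232312 0.15775045 0.123     ]] 0.07390715921352813 ax [0.52509913 0.12831821 0.123     ]
[[ 39.9  -2.1   0.7]
 [ 40.   -2.3  41.7]
 [ 39.9  -1.3 -32.2]]
-1.4767561199337702
```

View pics/c31.png

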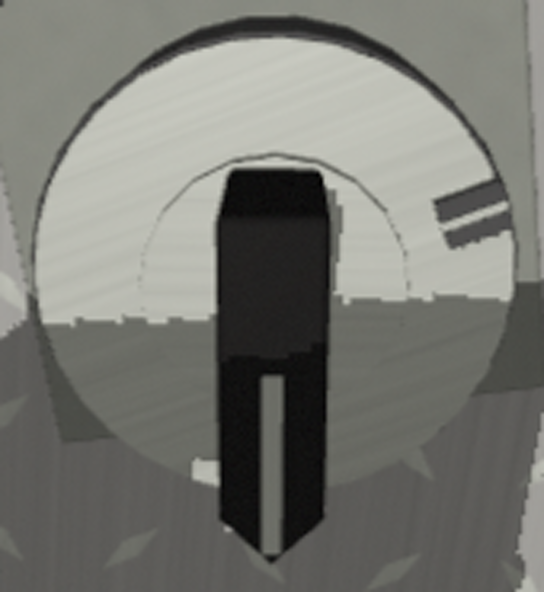

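```bash
python3 - <<'E'
from h import *
s=load("wrist17"); f=lambda P:np.array(P)/3.2+[190,125]-.4
c=np.array([.525,.1278])
M=plane(s,f([(443,228),(510,204),(473,214)]),.078)[:,:2]; d=M[1]-M[0]; print("mark line yaw",np.arctan2(d[1],d[0]),"from centre",np.arctan2(*(M[2]-c)[::-1]),"r",np.linalg.norm(M[2]-c))
E
python3 -m jog '{"linear":[[2,-0.2,-0.15],[4,-0.2,-0.15],[6,-0.2,-0.15],[7.2,-0.2,-0.15],[7.6,-0.2,-0.15],[7.6,-0.2,-0.15],[7.6,-0.2,-0.15],[7.6,-0.2,-0.15],[7.6,-0.2,-0.15],[7.6,-0.2,-0.15],[7.6,-0.2,-0.15],[7.6,-0.2,-0.15],[7.6,-0.2,-0.15],[7.6,-0.2,-0.15],[7.6,-0.2,-0.15],[7.6,-0.2,-0.15]],"twist":[0,0,0,0,0,0,0,0,0,0,0,0,0,0,0,0],"claw":[1,1,1,1,1,1,0,-0.3,-0.6,-0.6,-0.6,-0.6,-0.6,-0.6,-0.6,-0.6]}' 40
python3 - <<'E'
from h import *
go(.525,.1275,.087,.108)
E
```

```text
mark line yaw 0.46754959835513116 from centre 0.48909114701583273 r 0.04937001694272286
t: 21.27
tcp_pos: [0.524, 0.1268, 0.0864]
tool_rot: [0.473, 0.526, -0.473, 0.526]
force: [-1.4, 0.5, 7.1]
finger_gap: 0.255
t 21.27 tcp [0.524  0.1268 0.0864] yaw 0.1061 gap 0.255 F [-1.4  0.5  7.1] q6 -0.08
linear [-0.06  0.1  -0.06] twist -0.0019 (alt 3.1397) R x,y,z [[0.0, 0.994, 0.106], [-0.0, 0.106, -0.994], [-1.0, 0.0, 0.0]]
```

```bash
python3 -m jog '{"linear":[[0,0,0],[0,0,0],[0,0,0],[0,0,0],[0,0,0],[0,0,0],[0,0,0],[0,0,0],[0,0,0],[0,0,0],[0,0,0]],"twist":[-0.1,-0.2,-0.3,-0.4,-0.5,-0.6,-0.7,-0.8,-0.9,-0.9,-0.9],"claw":[-0.6,-0.6,-0.6,-0.6,-0.6,-0.6,-0.6,-0.6,-0.6,-0.6,-0.6]}'
python3 - <<'E'
from h import *
s=snap("wrist",18); crop(s,0,0,560,420,1.4,"w18")
go(.525,.1275,.087,2.045)
E
```

```text
t: 22.18
tcp_pos: [0.5253, 0.1276, 0.0865]
tool_rot: [0.199, 0.678, -0.197, 0.68]
force: [1.9, 4.6, 5.4]
finger_gap: 0.253
t 22.23 tcp [0.5253 0.1275 0.0864] yaw 1.0033 gap 0.256 F [0.3 4.3 4.7] q6 -0.97
linear [-0.06 -0.02 -0.02] twist -1.0417 (alt 2.0999) R x,y,z [[0.003, 0.538, 0.843], [0.001, 0.843, -0.538], [-1.0, 0.003, 0.002]]
```

View pics/w18.png

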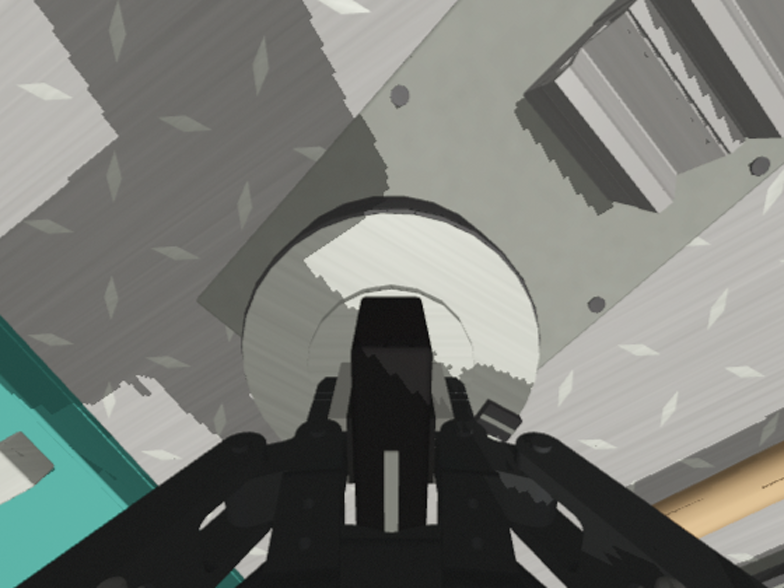

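```bash
python3 -m jog '{"linear":[[0,0,0],[0,0,0],[0,0,0],[0,0,0],[0,0,0],[0,0,0],[0,0,0],[0,0,0],[0,0,0],[0,0,0],[0,0,0],[0,0,0],[0,0,0]],"twist":[-0.1,-0.2,-0.3,-0.4,-0.5,-0.6,-0.7,-0.8,-0.9,-1.0,-1.04,-1.04,-1.04],"claw":[-0.6,-0.6,-0.6,-0.6,-0.6,-0.6,-0.6,-0.6,-0.6,-0.6,-0.6,-0.6,-0.6]}'
python3 - <<'E'
from h import *
go(.525,.1275,.087,2.045)
E
python3 -m jog '{"linear":[[0,0,0],[0,0,0],[0,0,0],[0,0,0],[0,0,0],[-1,0,0],[-3,0,0],[-6,0,0],[-8,0,1],[-10,0,4],[-11,0,7],[-11,0,9],[-11,0,9],[-11,0,9],[-11,0,9]],"twist":[0,0,0,0,0,0,0,0,0,0,0,0,0,0,0],"claw":[0,0.6,1,1,1,1,1,1,1,1,1,1,1,1,1]}'
python3 - <<'E'
from h import *
s=snap("wrist",19); crop(s,0,0,560,420,1.4,"w19");snap("top",19)
go(.525,.1275,.087,2.045)
E
```

```text
t: 23.32
tcp_pos: [0.5253, 0.1292, 0.0865]
tool_rot: [-0.164, 0.686, 0.166, 0.689]
force: [1.0, 10.2, 5.4]
finger_gap: 0.252
t 23.32 tcp [0.5253 0.1292 0.0865] yaw 2.0422 gap 0.252 F [ 1.  10.2  5.4] q6 -2.01
linear [-0.05 -0.13 -0.1 ] twist -0.0028 (alt 3.1388) R x,y,z [[0.003, -0.454, 0.891], [0.004, 0.891, 0.454], [-1.0, 0.002, 0.005]]
t: 24.57
tcp_pos: [0.6024, 0.1676, 0.1954]
tool_rot: [-0.166, 0.688, 0.166, 0.686]
force: [0.2, -0.2, -0.1]
finger_gap: 1.001
t 24.67 tcp [0.6023 0.1675 0.1953] yaw 2.0456 gap 1.000 F [ 0.2  0.5 -0. ] q6 -1.95
linear [10.86 -0.03 -8.68] twist 0.0006 (alt -3.1410) R x,y,z [[-0.003, -0.457, 0.889], [-0.0, 0.889, 0.457], [-1.0, 0.001, -0.003]]
```

View pics/w19.png

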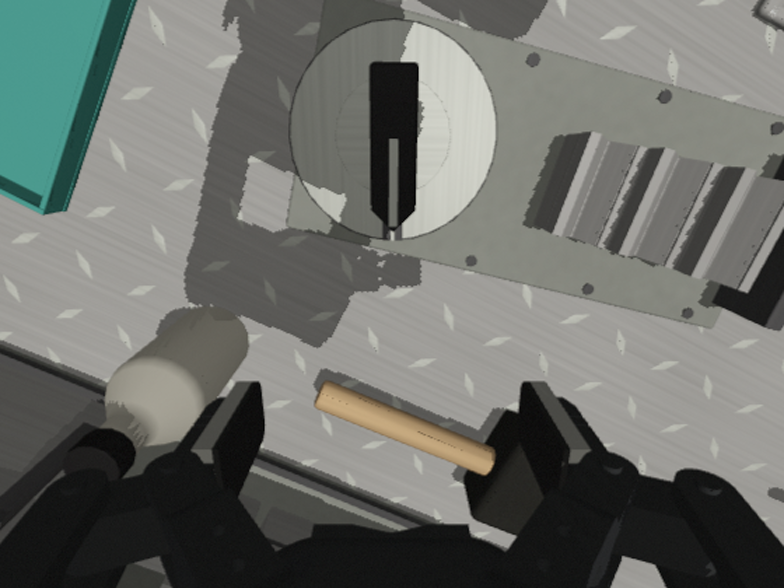

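```bash
python3 - <<'E'
from h import *
s=load("wrist19"); crop(s,245,85,315,178,6.4,"c33"); crop(s,370,85,520,235,4,"c34")
E
```

View pics/c33.png

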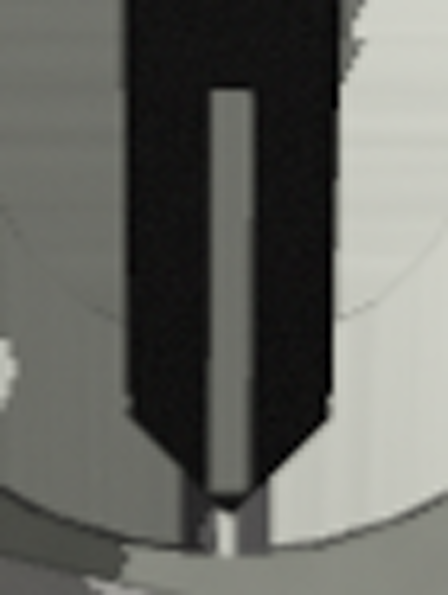

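View pics/c34.png

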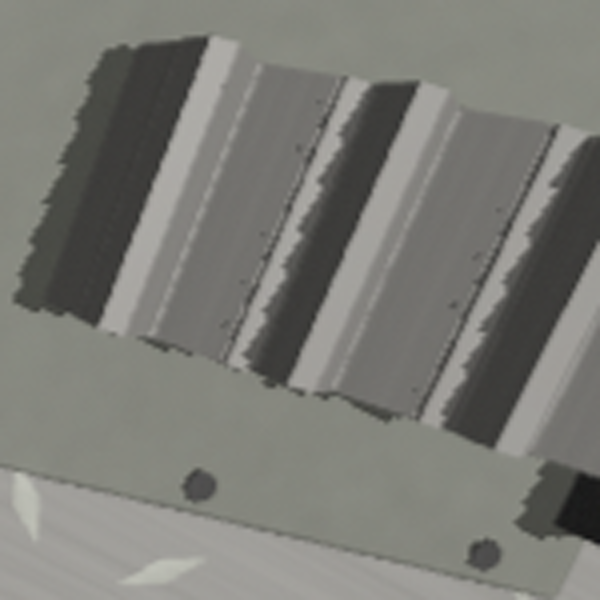

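```bash
python3 - <<'E'
from h import *
s=load("wrist19"); f=lambda P:np.array(P)/6.4+[245,85]-.42
g=cv2.cvtColor(s["pixels"],cv2.COLOR_RGB2GRAY)
# disc circle: hand-picked rim points in w19 (1.4x)
P=np.array([(393,19),(290,130),(497,130),(320,58),(467,58),(305,185),(485,180),(350,230),(441,229)])/1.4-.2
X=plane(s,P,.072)[:,:2]; A=np.c_[2*X,np.ones(len(X))]; r=np.linalg.lstsq(A,(X**2).sum(1),rcond=None)[0]; c=r[:2]; Rr=np.sqrt(r[2]+c@c); print("c",c,Rr,(np.linalg.norm(X-c,axis=1)-Rr).round(4))
M=plane(s,f([(226,545),(226,525)]),.078)[:,:2]; K=plane(s,f([(232,92),(229,488),(230,508)]),.123)[:,:2]
ang=lambda v:np.arctan2(v[1],v[0])
for cc in (c,np.array([.525,.1277])):
  print("mark",[ang(m-cc).round(4) for m in M],np.linalg.norm(M-cc,axis=1),"knob line",ang(K[1]-K[0]),"nose",ang(K[2]-cc),np.linalg.norm(K[2]-cc),"K0",K[0])
# tail corners for knob yaw: w19 tail (370,63)-(418,63)
T=plane(s,np.array([(394.2,63)])/1.4-.2,.123)[0,:2]; print("tail-nose",ang(K[2]-T),np.linalg.norm(K[2]-T))
E
```

```text
c [0.5256088  0.12857981] 0.05796481077293115 [ 0.0014  0.0006  0.0003 -0.0009 -0.0011 -0.0004 -0.0003 -0.0001  0.0005]
mark [np.float64(0.4595), np.float64(0.4587)] [0.05526299 0.05265614] knob line 0.46867522800216393 nose 0.46149066869877836 0.04268097010818297 K0 [0.52660789 0.12860441]
mark [np.float64(0.4687), np.float64(0.4684)] [0.05620123 0.05359409] knob line 0.46867522800216393 nose 0.4733358537236516 0.043620905264935374 K0 [0.52660789 0.12860441]
tail-nose 0.4692617259260442 0.0728903145712662
```

```bash
python3 -m jog '{"linear":[[0,0,-4],[0,0,-8.1],[2,0,-8.7],[5,0,-8.7],[8,0,-8.7],[10,0,-8.7],[10.9,0,-8.7],[10.9,0,-8.7],[10.9,0,-8.7],[10.9,0,-8.7],[10.9,0,-8.7],[10.9,0,-8.7],[10.9,0,-8.7],[10.9,0,-8.7],[10.9,0,-8.7],[10.9,0,-8.7],[10.9,0,-8.7],[10.9,0,-8.7]],"twist":[0.004,0.004,0.004,0.004,0.004,0.004,0.004,0.004,0.004,0.004,0.004,0.004,0.004,0.004,0.004,0.004,0.004,0.004],"claw":[1,1,1,1,1,1,1,1,0.2,-0.3,-0.6,-0.6,-0.6,-0.6,-0.6,-0.6,-0.6,-0.6]}' 40
python3 - <<'E'
from h import *
go(.525,.1277,.109,2.04)
E
```

```text
t: 26.17
tcp_pos: [0.5265, 0.1296, 0.088]
tool_rot: [-0.164, 0.687, 0.165, 0.688]
force: [-2.0, 5.2, 7.0]
finger_gap: 0.253
t 26.17 tcp [0.5265 0.1296 0.088 ] yaw 2.0411 gap 0.253 F [-2.   5.2  7. ] q6 -2.01
linear [-2.1  -0.1  -0.22] twist 0.0011 (alt -3.1405) R x,y,z [[0.001, -0.453, 0.891], [0.002, 0.891, 0.453], [-1.0, 0.002, 0.002]]
```

```bash
python3 -m jog '{"linear":[[-0.3,0,0],[-0.6,0,0],[-0.9,0,0],[-1.2,0,0],[-1.5,0,0],[-1.8,0,0],[-2.0,0,0],[-2.2,0,0],[-2.2,0,0],[-2.2,0,0]],"twist":[0,0,0,0,0,0,0,0,0,0],"claw":[-0.6,-0.6,-0.6,-0.6,-0.6,-0.6,-0.6,-0.6,-0.6,-0.6]}' 60
python3 -m jog '{"linear":[[-0.1,0,0],[-0.2,0,0],[-0.3,0,0],[-0.3,0,0],[-0.3,0,0]],"twist":[0,0,0,0,0],"claw":[-0.6,-0.6,-0.6,-0.6,-0.6]}'
```

```text
t: 27.0
tcp_pos: [0.5265, 0.1295, 0.1087]
tool_rot: [-0.164, 0.687, 0.165, 0.688]
force: [-0.3, 5.8, -3.7]
finger_gap: 0.246
t: 27.42
tcp_pos: [0.5264, 0.1295, 0.1104]
tool_rot: [-0.164, 0.688, 0.165, 0.688]
force: [2.6, 5.7, -13.1]
finger_gap: 0.252
```

```bash
python3 -m jog '{"linear":[[-0.1,0,0],[-0.2,0,0],[-0.3,0,0],[-0.3,0,0]],"twist":[0,0,0,0],"claw":[-0.6,-0.6,-0.6,-0.6]}'
```

```text
t: 27.75
tcp_pos: [0.5262, 0.1294, 0.1106]
tool_rot: [-0.164, 0.688, 0.166, 0.687]
force: [5.9, 6.2, -30.9]
finger_gap: 0.25
```

```bash
python3 -m jog '{"linear":[[0.1,0,0],[0.2,0,0],[0.2,0,0],[0.2,0,0],[0.2,0,0],[0.2,0,0],[0.2,0,0],[0.2,0,0],[-1,0,0],[-4,0,0],[-7,0,1],[-9,0,4],[-10,0,7],[-10,0,9],[-10,0,9],[-10,0,9],[-10,0,9]],"twist":[0,0,0,0,0,0,0,0,0,0,0,0,0,0,0,0,0],"claw":[-0.6,-0.6,-0.6,0,0.6,1,1,1,1,1,1,1,1,1,1,1,1]}'
python3 - <<'E'
from h import *
s=snap("wrist",20); crop(s,0,0,560,420,1.4,"w20");t=snap("top",20);u=snap("scene",20)
crop(u,280,180,460,280,4.4,"c41");crop(t,110,150,400,275,2.7,"c42")
go(.525,.1275,.087,2.045)
E
```

```text
t: 29.17
tcp_pos: [0.6053, 0.1686, 0.2142]
tool_rot: [-0.165, 0.689, 0.165, 0.687]
force: [0.2, -0.4, -0.6]
finger_gap: 1.0
t 29.32 tcp [0.6054 0.1685 0.2143] yaw 2.0416 gap 1.000 F [ 0.   0.3 -0.4] q6 -1.95
linear [12.75 -0.02 -9.  ] twist -0.0034 (alt 3.1382) R x,y,z [[-0.002, -0.454, 0.891], [-0.0, 0.891, 0.454], [-1.0, 0.001, -0.002]]
```

View pics/w20.png

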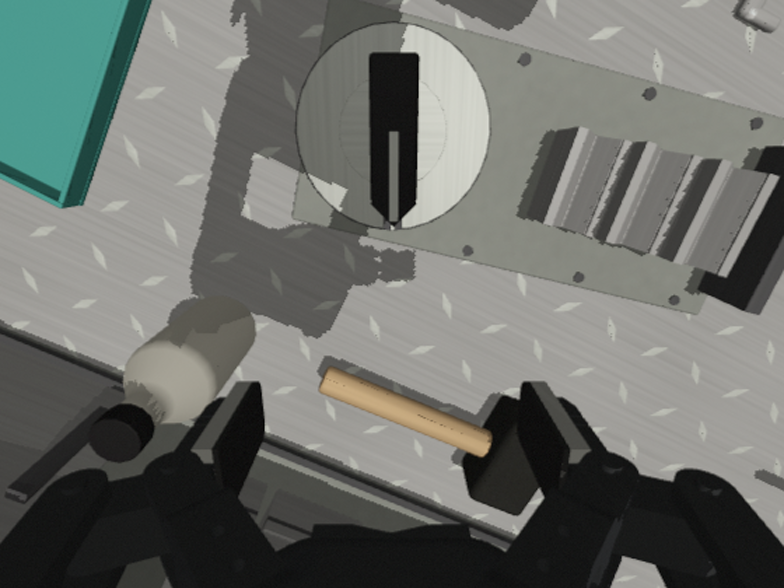

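View pics/c41.png

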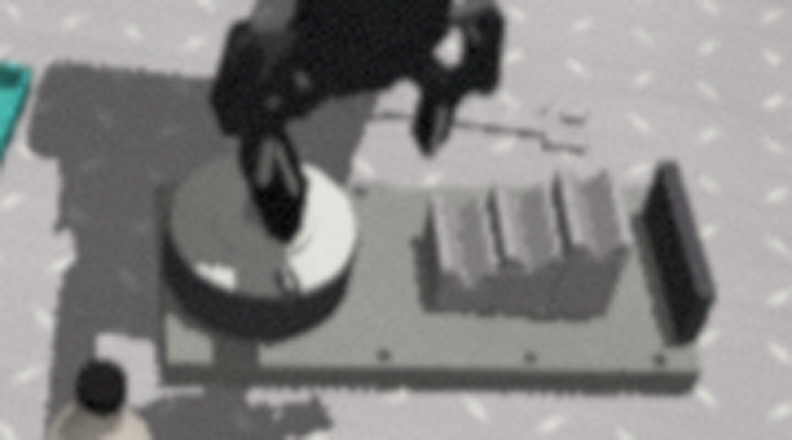

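View pics/c42.png

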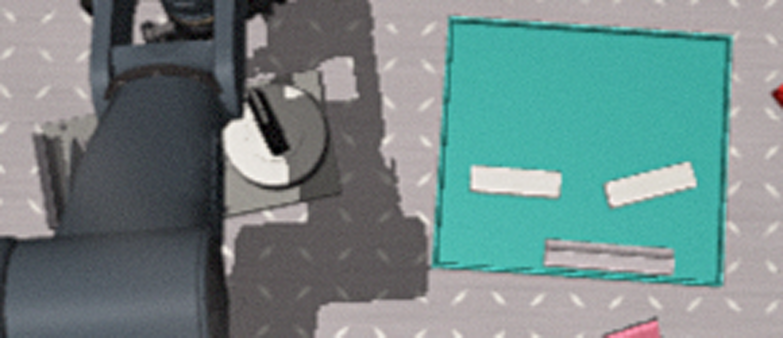

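```bash
python3 - <<'E'
from h import *
s=load("wrist20"); crop(s,365,80,560,225,4,"c43")
k=np.array([(393.5,54),(393.5,229)])/1.4-.2
for z in (.123,.145): X=plane(s,k,z); print(z,np.linalg.norm(X[1]-X[0]))
E
```

```text
0.123 0.08262712912663885
0.145 0.07486868788966418
```

View pics/c43.png

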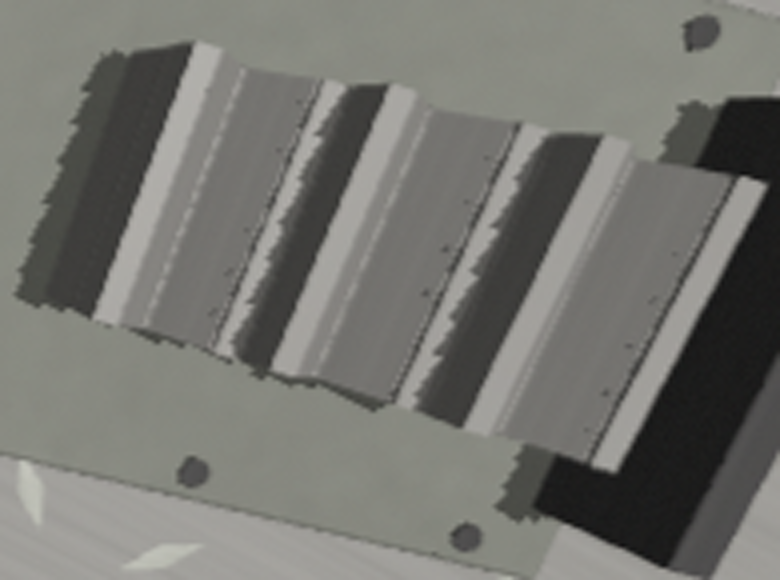

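```bash
python3 - <<'E'
from h import *
s=load("wrist20"); f=lambda P:np.array(P)/4+[365,80]-.4
th=.209; u=np.array([[np.cos(th),np.sin(th)],[-np.sin(th),np.cos(th)]])
for n,P,z in (("A+",[(765,185),(615,472)],.095),("A-",[(603,135),(466,427)],.095),("B-",[(391,86),(273,370)],.08),("C-",[(195,42),(95,320)],.065)):
    X=plane(s,f(P),z)[:,:2]; Y=X@u.T*1e3; d=X[0]-X[1]; 
    print(n,"row",Y[:,1].round(1),"ends x",Y[:,0].round(1),"len",np.linalg.norm(d).round(4),"yaw",np.arctan2(-d[1],-d[0]).round(3))
E
```

```text
A+ row [235.  235.2] ends x [506.4 568.1] len 0.0616 yaw 0.212
A- row [199.1 199.8] ends x [506.2 567.3] len 0.0611 yaw 0.22
B- row [162.5 163.1] ends x [506.3 567.5] len 0.0613 yaw 0.219
C- row [125.7 126.7] ends x [506.6 568.3] len 0.0617 yaw 0.225
```

```bash
python3 - <<'E'
from station import manip
print(manip.sense()["t"], manip.sign_off())
E
```

```text
the job is handed in; nothing more can be done
29.3167 None
```

The job is finished and handed in at t ≈ 29.3 s, inside the 72 s limit, with the robot clear of everything. No verdict was reported back.

- **Row:** I moved the two grey dies from the tray, leaving the pink and red look-alikes alone. The middle die stands beside the tall die and the low die is last, towards the knob.
    - In the last wrist view the spacing was about 36.6 mm between neighbours, so the gaps are about 0.6 mm.
    - The ends are in line within about 1 mm and the dies are parallel within about 0.01 rad.
- **Tall die:** its measured position moved by less than about 1 mm after the middle die was placed, which is within measurement error. I did not re-measure its absolute position after that.
- **Turn:** I turned the knob about 1.94 rad, let go and looked. The pointer was within about 0.01 rad of the mark.
    - My estimates of the mark's own angle ranged from 0.456 to 0.496 rad across views.
- **Pull:** I then regripped the knob and pulled it up until it hit its stop. The tool rose 22.6 mm and the force reached 31 N. Afterwards the size of the bar in the image matched its fully raised height.
- **Other things:** I touched none of them, and the last pictures show the ones in view unmoved; I did not measure them.

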